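Lay up a row of hexagonal blocks in the gluing tray

TASK

Take the three hexagonal wooden blocks off the sloped rack and lay them flat in the gluing tray as the next row of the honeycomb, one in each of the three notches of the row already glued there, pushed up tight so that every flat face touches its neighbour. Then slide the tray's caul up until it touches the new row, and let go. Leave the round and the square offcut on the rack and everything else on the bench where it is.

Things in the scene. Friction and masses are not known exactly. Their poses are not given: they have to be found in the camera images.
- block1: loose hexagonal wooden block, 44 mm across the flats (side 25.4 mm), 32 mm thick, about 40 g; origin at its centre, z through the hexagonal faces, x square to a flat (flats face every 60 deg from x). Starts on the rack's board with one flat against a ledge. The three hexagonal blocks are alike; any may go in any place
- block2: loose hexagonal wooden block, 44 mm across the flats (side 25.4 mm), 32 mm thick, about 40 g; origin at its centre, z through the hexagonal faces, x square to a flat (flats face every 60 deg from x). Starts on the rack's board with one flat against a ledge. The three hexagonal blocks are alike; any may go in any place
- block3: loose hexagonal wooden block, 44 mm across the flats (side 25.4 mm), 32 mm thick, about 40 g; origin at its centre, z through the hexagonal faces, x square to a flat (flats face every 60 deg from x). Starts on the rack's board with one flat against a ledge. The three hexagonal blocks are alike; any may go in any place
- rack: fixed sloped rack: a white board 290 mm wide (y) by 190 mm (x), tipped 30 deg, low edge to the right, towards the tray. Origin in the middle of the board's upper face, 105 mm above the bench; x up the slope, y along the board, z square out of its face. The three hexagonal blocks and two offcuts, all 32 mm thick, lie on the board against its two ledges
- ledge_low (a point): middle of the lower ledge's upslope side, on which things stand, at the board's face (rack x = -80 mm). Each ledge runs the board's whole width along y, stands 9 mm out of its face and is 12 mm thick downslope of this point
- ledge_high (a point): the same for the upper ledge (rack x = +5 mm)
- slug: round wooden offcut, 44 mm diameter, 32 mm thick, lying on the rack; origin at its centre; to be left
- square: square wooden offcut, 44 x 44 mm, 32 mm thick, lying on the rack; origin at its centre; to be left
- tray: fixed gluing tray: a white board 260 mm (x) by 300 mm (y), its upper face the tray's floor, 12 mm above the bench. Origin under its centre at bench height; x points away from the robot, z up. A fence 16 mm high above the floor lines its far edge (inner side at x = 114 mm); aluminium guide strips 8 mm high run along both sides (|y| = 136 to 150 mm)
- glued_row (a point): middle of the glued, immovable row of four blocks like the loose ones, on the tray's floor (tray x = 88.6 mm, y = 0): centres at tray y = -66, -22, 22, 66 mm, points to +x and -x, flats touching in y, 32 mm high. At both ends of the row stands a stop 14 mm high (tray x 64 to 114 mm, |y| = 88.5 to 104.5 mm)
- slot_left (a point): where the centre of a block belongs in the new row: the left notch (tray x = 50.5 mm, y = +44 mm, 16 mm above the floor)
- slot_mid (a point): the same for the middle notch (tray x = 50.5 mm, y = 0)
- slot_right (a point): the same for the right notch (tray x = 50.5 mm, y = -44 mm); blocks in neighbouring places touch each other flat to flat, and each touches two blocks of the glued row, with flats square to tray y
- caul (a joint): slide, in m, of the caul, a straight wooden bar on the near side of the tray (230 mm along y, 28 mm thick, top 31 mm above the floor; at each end a steel shoe rides over the guide strip, out to |y| = 155 mm). Grows along tray +x. Its face towards the rows is at tray x = -55 mm + joint; touches a finished row at 0.080. Friction about 3 N; stays where left; range 0 to 0.10
- caul_back (a point): middle of the caul's back face (the near side, to be pushed on), 18 mm above the tray's floor
- glue: glue bottle, 56 mm diameter, 150 mm tall, upright; origin under its centre; to be left
- tape: roll of tape lying flat, 90 mm diameter, 24 mm high; origin under its centre; to be left
- pipe_end: upright offcut of white pipe, 75 mm diameter, 110 mm tall; origin under its centre; to be left
- driver: screwdriver lying on the bench, handle to its -x; to be left
- trysquare: try square lying on the bench: wooden stock 90 mm along y, steel blade 150 mm along x; origin under the stock; to be left
There are look-alikes about, which are no part of the job. What is shaped like the block1 but black or white is not meant.

How it is judged:
At the end, for the whole second after the job is handed in: In each of the three notches lies one hexagonal block, its centre within 2.5 mm of its place, flat on the tray's floor (within 3 deg) and turned so that its flats lie on its neighbours' (within 3.4 deg); the caul is within 2.5 mm of touching the row; all is at rest (((distance between block1 and slot_left below 0.0025 m and angle between the z axis of block1 and the z axis of tray, either way round below 0.05 rad and (angle between the x axis of block1 and the y axis of tray, either way round below 0.06 rad or angle between the x axis of block1 and the y axis of tray, either way round between 0.987 and 1.107 rad)) or (distance between block2 and slot_left below 0.0025 m and angle between the z axis of block2 and the z axis of tray, either way round below 0.05 rad and (angle between the x axis of block2 and the y axis of tray, either way round below 0.06 rad or angle between the x axis of block2 and the y axis of tray, either way round between 0.987 and 1.107 rad)) or (distance between block3 and slot_left below 0.0025 m and angle between the z axis of block3 and the z axis of tray, either way round below 0.05 rad and (angle between the x axis of block3 and the y axis of tray, either way round below 0.06 rad or angle between the x axis of block3 and the y axis of tray, either way round between 0.987 and 1.107 rad))) and ((distance between block1 and slot_mid below 0.0025 m and angle between the z axis of block1 and the z axis of tray, either way round below 0.05 rad and (angle between the x axis of block1 and the y axis of tray, either way round below 0.06 rad or angle between the x axis of block1 and the y axis of tray, either way round between 0.987 and 1.107 rad)) or (distance between block2 and slot_mid below 0.0025 m and angle between the z axis of block2 and the z axis of tray, either way round below 0.05 rad and (angle between the x axis of block2 and the y axis of tray, either way round below 0.06 rad or angle between the x axis of block2 and the y axis of tray, either way round between 0.987 and 1.107 rad)) or (distance between block3 and slot_mid below 0.0025 m and angle between the z axis of block3 and the z axis of tray, either way round below 0.05 rad and (angle between the x axis of block3 and the y axis of tray, either way round below 0.06 rad or angle between the x axis of block3 and the y axis of tray, either way round between 0.987 and 1.107 rad))) and ((distance between block1 and slot_right below 0.0025 m and angle between the z axis of block1 and the z axis of tray, either way round below 0.05 rad and (angle between the x axis of block1 and the y axis of tray, either way round below 0.06 rad or angle between the x axis of block1 and the y axis of tray, either way round between 0.987 and 1.107 rad)) or (distance between block2 and slot_right below 0.0025 m and angle between the z axis of block2 and the z axis of tray, either way round below 0.05 rad and (angle between the x axis of block2 and the y axis of tray, either way round below 0.06 rad or angle between the x axis of block2 and the y axis of tray, either way round between 0.987 and 1.107 rad)) or (distance between block3 and slot_right below 0.0025 m and angle between the z axis of block3 and the z axis of tray, either way round below 0.05 rad and (angle between the x axis of block3 and the y axis of tray, either way round below 0.06 rad or angle between the x axis of block3 and the y axis of tray, either way round between 0.987 and 1.107 rad))) and value of joint caul between 0.0776 and 0.0826 m and velocity of joint caul below 0.005 m/s and linear speed of each of block1, block2, block3 below 0.01 m/s).
It fails at once if the round or the square offcut on the rack is moved by more than 30 mm (distance of any of slug, square from where it was at the start of the episode above 0.03 m).
It fails at once if the glue bottle, tape, pipe offcut, screwdriver or try square is moved by more than 30 mm (distance of any of glue, tape, pipe_end, driver, trysquare from where it was at the start of the episode above 0.03 m).
It also fails if it takes over 72 s, if anything falls off the work surface, if the arm or the gripper's body presses on something with over 40 N, if the wrist force passes 120 N, or if a joint passes its speed limit or range.

ROBOT

A 6-joint arm with a two-finger parallel gripper is mounted at the origin on the work surface. World frame = base frame: x ahead of the robot, y to its left, z up, the work surface at z = 0. Lengths are in m, angles in rad, forces in N, time in s.
With the tool pointing down it reaches from about 0.35 to 0.975 m from the base axis. Payload 4.9 kg.
Tool frame: the origin (TCP) lies at the very end of the fingers, on their centre line; the grasp point (between the pads) lies manip.grip_point_offset behind it (manip.grip_point_offset is the distance from the TCP to the grasp point, in m); z points along the fingers, y is the line along which they close (so a half turn about z gives the same grasp; the last joint's range is limited). The gripper opens to 85 mm and grips with 20 to 120 N. Pads are 22 mm wide; open, the fingers measure 114 mm over their backs; the gripper's body (76 mm by 85 mm) begins 54 mm behind the grasp point. The pads swing forward as they close: fully open they stand 13 mm farther back than shut.
Start: joints at [-1.228, 0.053, 1.613, -0, 1.476, -0.119], TCP at [0.278, -0.56, 0.231] pointing down, gripper open.
Joint ranges: [-3.01, 3.01], [-1.01, 2.22], [0.06, 2.58], [-1.02, 4.17], [0.09, 2.62], [-3.14, 3.14]. Speed limits (rad/s): [2.57, 2.57, 3.14, 3.14, 3.14, 3.14].

INTERFACE

Orientations are given as a unit quaternion [w, x, y, z].
In Python, from plant import manip gives the robot as it stands.
- The arm moves only by the shell command python3 -m crank 'ROWS' [OPENING]. ROWS is JSON, a list of rows, each an object of numbers: "x", "y", "z": the shift along the tool's x, y, z in cm; "turn": the turn about the tool's z in rad. In form: [{"x": .., "y": .., "z": .., "turn": ..}, ...]. A call has 1 to 5 rows; each row shifts and turns the commanded pose from where the row before left it, along the tool's axes as they then stand; what a row does not reach is not made up. A row lasts 1/10 s, in which the tool goes at most 50 mm and 8.59 degrees, less where a joint would pass 70% of its speed; a pose out of reach is approached as far as the arm can. A call with a gripper value outside its range is refused whole. OPENING is the opening in per cent of the stroke, from 0 (shut) to 100 (fully open), set as the call begins (- or left out, the last holds). The fingers move at their own pace and stop on an object; the grip force is fixed at half the most. Time passes only in rows, so rows that do not move let the fingers close. It gives the time, the measured TCP pose, the force, the opening and the grip force at its end, in the units of the state.
- manip.state(): the state, without advancing time (a new reading comes with each control period).
- manip.grab_frame(name): name is "scene" or "top" or "wrist"; returns (picture, depth): 400x640x3 uint8, red, green, blue; 400x640 float32, m along the optical axis (not along the pixel's ray), 0 where there is no reading.
- manip.camera_model(name): a dict with "mtx" (3x3 intrinsics, pixels), "world_to_cam" (4x4, takes a point from world to camera coordinates). Camera axes: x right, y down, z forward; pixel columns grow to the right and rows downward; lengths in m; the calibration is good to about 2 mm. The wrist camera is an equidistant fisheye: a pixel r from the principal point sees the ray r / f radians off the axis. A picture is of the moment at which its call begins: read the wrist's pose just before it. camera_model takes no time and is no camera call; for the wrist camera it gives the pose at the moment of the call.
- manip.job_done(): hands the job in; it is judged then, once.
The state is a dict: "time": time; "joint_pos": joint angles; "joint_vel": joint speeds; "joint_efforts": joint torques, N m; "tool_pos": TCP position; "tool_rot": TCP orientation; "contact_force": force on the tool from outside, world axes, zero at the start; "ft_torque": the same for the moment, N m; "gripper_width": opening from 0.0 (shut) to 1.0 (fully open); "grasp_force": force on a finger pad.
Only numpy, scipy, OpenCV 4.12 (cv2) and the standard library are available. Lean on these libraries where they do the work, as an engineer would, in place of code of your own. Each camera call takes 0.05 s, during which the arm holds its last target. There are 200 camera calls.

## Working session

There is one attempt and no reset: what is moved stays moved. The work goes in short steps, Python scripts to look and compute and a shell command to move; the robot and the scene stay as the last step left them, time stands still between calls to the robot, and variables do not carry over. Pictures are saved under pics/ and viewed, at most 10 in all, crops included, and the job is handed in when it is done.

```bash
ls; mkdir -p pics
python3 - <<'E'
from plant import manip
import cv2,numpy as np
s=manip.state();print(s['time'],s['tool_pos'],s['tool_rot'],manip.grip_point_offset)
for n in ['scene','top']:
    p,d=manip.grab_frame(n);cv2.imwrite(f'pics/{n}0.png',p[:,:,::-1]);np.savez(f'{n}0.npz',p=p,d=d)
    m=manip.camera_model(n);print(n,np.round(m['mtx'],1).tolist(),np.round(m['world_to_cam'],4).tolist(),(d>0).mean())
E
```

```text
pics
0.0 [ 0.27825441 -0.55893245  0.23006127] [-1.03408493e-03  9.73459378e-01  2.28857491e-01 -1.34506804e-04] 0.0187
scene [[387.6, 0.0, 321.5], [0.0, 387.6, 197.4], [0.0, 0.0, 1.0]] [[-0.1503, 0.9886, -0.005, 0.0795], [0.7931, 0.1176, -0.5977, -0.375], [-0.5903, -0.0938, -0.8017, 1.4047], [0.0, 0.0, 0.0, 1.0]] 0.99582421875
top [[415.5, 0.0, 315.0], [0.0, 415.5, 195.4], [0.0, 0.0, 1.0]] [[-0.027, -0.9996, 0.0007, 0.0073], [-0.9936, 0.0267, -0.1098, 0.5133], [0.1097, -0.0037, -0.994, 1.1555], [0.0, 0.0, 0.0, 1.0]] 0.99599609375
```

View pics/top0.png

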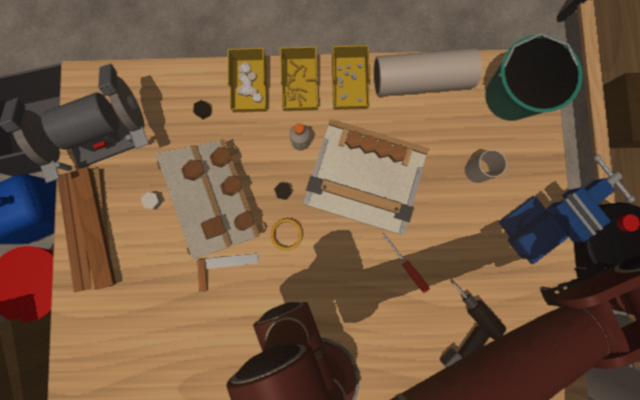

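View pics/scene0.png

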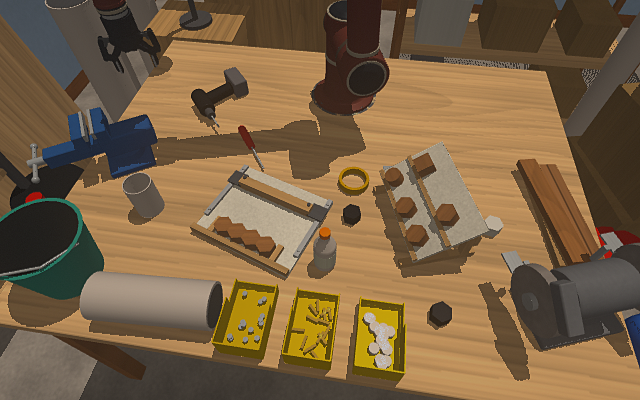

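The top view shows the rack (pixels about 160–260, 140–255) with five pieces at about (220,157), (232,185), (247,220), (193,169) and (213,228). The tray is around (367,178), with its caul at (360,198). The scene view shows the same things from the far side. Next I measure with depth.

```bash
cat > h.py <<'E'
import numpy as np,cv2
from plant import manip
def cloud(n,d):
    m=manip.camera_model(n);K=np.array(m['mtx']);T=np.linalg.inv(np.array(m['world_to_cam']))
    v,u=np.mgrid[:d.shape[0],:d.shape[1]]
    c=np.stack([(u-K[0,2])/K[0,0]*d,(v-K[1,2])/K[1,1]*d,d],-1)
    W=c@T[:3,:3].T+T[:3,3];W[d<=0]=np.nan
    return W
def comps(mask,W,amin=30):
    k,l,s,c=cv2.connectedComponentsWithStats(mask.astype(np.uint8),connectivity=4)
    return [(np.round(c[i]),s[i,4],W[l==i]) for i in range(1,k) if s[i,4]>=amin]
def rect(P):
    (x,y),(w,h),a=cv2.minAreaRect((P[:,:2]*1000).astype(np.float32));return np.round([x,y,w,h,a],1)
E
python3 - <<'E'
from h import *
tp={}
for n in ['top','scene']:
    z=np.load(n+'0.npz');p=z['p'].astype(int);W=cloud(n,z['d']);
    hsv=cv2.cvtColor(z['p'],cv2.COLOR_RGB2HSV)
    if n=='top': rx=(slice(130,265),slice(155,270))
    X,Y,Z=W[...,0],W[...,1],W[...,2]
    reg=(X>.3)&(X<.75)&(Y>.05)&(Y<.5)
    white=reg&(hsv[...,1]<60)&(hsv[...,2]>90)&(Z>.05)&(Z<.17)
    P=W[white]
    for _ in range(8):
        A=np.c_[P[:,:2],np.ones(len(P))];q=np.linalg.lstsq(A,P[:,2],rcond=None)[0];r=P[:,2]-A@q;P=P[abs(r)<max(.003,2*r.std())]
    nn=np.array([-q[0],-q[1],1]);nn/=np.linalg.norm(nn)
    print(n,'plane',q,'tilt',np.degrees(np.arccos(nn[2])),'yaw',np.degrees(np.arctan2(q[1],q[0])),len(P),r.std(),'x,y range',rect(P))
    H=(W-[0,0,q[2]])@nn
    ex=np.array([nn[2]*q[0]/np.hypot(*q[:2]),nn[2]*q[1]/np.hypot(*q[:2]),0]);ex[2]=np.sqrt(1-nn[2]**2);ey=np.cross(nn,ex)
    m=reg&(H>.027)&(H<.037)&(Z<.25)
    for c,a,Q in comps(m,W):
        uv=np.c_[Q@ex,Q@ey];hull=cv2.convexHull((uv*1000).astype(np.float32));ctr=Q.mean(0)
        rad=np.linalg.norm(hull[:,0]/1000-uv.mean(0),axis=1)
        print('  obj',c,a,np.round(ctr*1000,1),'uv',np.round(uv.mean(0)*1000,1),'hull area',cv2.contourArea(hull),'r',np.round(rad.min()*1000,1),np.round(rad.max()*1000,1),'uvrect',rect(uv))
    m=(X>.45)&(X<.85)&(Y>-.35)&(Y<.1)&(Z>.036)&(Z<.05)
    for c,a,Q in comps(m,W): print('  tray',c,a,np.round(Q.mean(0)*1000,1),rect(Q))
    m=(X>.45)&(X<.85)&(Y>-.35)&(Y<.1)&(Z>.006)&(Z<.05)
    for c,a,Q in comps(m,W,400): print('  whole',c,a,rect(Q))
    for (x0,y0,w,h,nm) in ([(150,130,130,135,'rk'),(295,110,140,130,'tr')] if n=='top' else []):
        tp[nm]=cv2.resize(z['p'][y0:y0+h,x0:x0+w,::-1],None,fx=4,fy=4,interpolation=cv2.INTER_CUBIC)
cv2.imwrite('pics/rk.png',tp['rk'])
E
```

```text
top plane [-0.19236908  0.5461912   0.05178065] tilt 30.074164640253723 yaw 109.40231399927234 3862 0.0017114380343158885 x,y range [509.5 282.4 285.8 150.   19.3]
  obj [286. 142.] 308 [678.4  76.1  -0.7] uv [-133.3 -665.1] hull area 3592.2672663158737 r 13.5 81.9 uvrect [-132.9 -662.8  158.8   26.7   90. ]
  obj [220. 155.] 225 [620.7 245.6 103.4] uv [  73.8 -667.1] hull area 1645.4536018428626 r 21.5 26.1 uvrect [  72.7 -667.8   49.3   43.    30.7]
  obj [192. 168.] 250 [579.6 309.3 146.1] uv [ 159.  -649.4] hull area 1628.4369969377294 r 21.4 25.7 uvrect [ 158.3 -648.9   44.8   46.9    1.4]
  obj [231. 184.] 226 [540.7 217.6 103.6] uv [  74.1 -582.3] hull area 1665.3393509309972 r 21.1 25.6 uvrect [  73.6 -582.1   50.5   42.9   28.9]
  obj [283. 190.] 100 [532.1  83.6  31.3] uv [ -69.  -529.6] hull area 859.9876283306512 r 12.3 25.0 uvrect [ -69.7 -529.9   49.3   22.5   89.9]
  obj [244. 220.] 201 [443.8 183.2 103.6] uv [  73.9 -479.4] hull area 1399.1240692567662 r 20.0 22.7 uvrect [  73.6 -479.9   42.5   42.    48.8]
  obj [213. 227.] 298 [427.1 255.3 145.8] uv [ 158.7 -487.7] 
[... 1674 characters left out ...]

  tray [276. 194.] 729 [ 510.1 -132.8   42.2] [ 507.9 -136.2  230.    31.6   71. ]
  tray [244. 234.] 931 [ 652.9 -183.3   43.2] [ 651.8 -186.1  177.8   51.3   71.9]
  tray [325. 262.] 57 [701.6  34.4  42.8] [698.9  35.8  17.6  50.2  14.8]
  tray [232. 292.] 68 [ 810.  -170.    42.3] [ 811.  -170.6    4.5   73.1   89.1]
  tray [273. 298.] 57 [809.5 -70.1  42.8] [811.6 -70.7   3.7  74.1  89.6]
  tray [295. 301.] 46 [808.8 -20.2  43. ] [ 8.107e+02 -2.040e+01  6.890e+01  3.100e+00  3.000e-01]
  tray [219. 297.] 38 [ 826.5 -195.6   42.6] [ 827.1 -195.4   44.7    2.     3.7]
  whole [263. 221.] 8339 [ 567.4 -156.9  308.5  262.    70.9]
  whole [252. 293.] 499 [ 811.  -120.7  104.5   77.7   89.9]
```

View pics/rk.png

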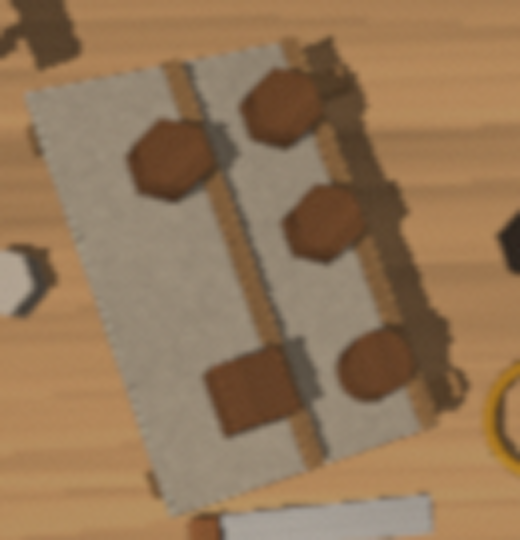

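The crop shows hexes at crop pixels (282,107), (325,222) and (172,158), the round slug at (377,363) and the square at (253,390). So A and B are on the lower ledge and C is on the upper one. I'll grip along the rack's y axis on the block points, let each block lie down in the tray, then regrip it and push it home.

```bash
cat >> h.py <<'E'
Rt=np.radians(-19.0);tx=np.array([np.cos(Rt),np.sin(Rt)]);ty=np.array([-tx[1],tx[0]])
G0=np.array([651.3,-183.5])  # glued row centre, tray x=88.6
def tray(x,y): return G0+tx*(x-88.6)+ty*y
def totray(p): d=np.asarray(p)[:2]-G0;return d@tx+88.6,d@ty
def go(x,y,z,ang=None):
    s=manip.state();w,a,b,c=s['tool_rot'];from scipy.spatial.transform import Rotation as R
    M=R.from_quat([a,b,c,w]).as_matrix();p=np.array(s['tool_pos'])*1000
    cur=np.degrees(np.arctan2(M[1,1],M[0,1]));d=np.array([x,y,z])-p
    print('t',round(s['time'],2),'tcp',np.round(p,1),'tool y ang',round(cur,2),'w',round(s['gripper_width'],3),'gf',round(s['grasp_force'],1),'f',np.round(s['contact_force'],1))
    print(' d now-frame cm',np.round(M.T@d/10,2))
    if ang is not None:
        t=(cur-ang+180)%360-180;q=R.from_euler('z',t,degrees=True).as_matrix()
        print(' turn rad',round(np.radians(t),3),'(alt',round(np.radians(t-np.sign(t)*180),3),') d after turn cm',np.round((M@q).T@d/10,2))
E
python3 -c "
from h import *
go(620.6,247.7,200,19.4);print(manip.state()['joint_pos'])"
```

```text
t 0.1 tcp [ 278.3 -559.   230.1] tool y ang -63.54 w 0.999 gf 0.0 f [0.2 0.8 0.1]
 d now-frame cm [ 66.59 -56.96   3.14]
 turn rad -1.448 (alt 1.694 ) d after turn cm [64.71 59.08  3.14]
[-1.22799868e+00  5.33279531e-02  1.61418963e+00 -1.27943478e-05
  1.47598180e+00 -1.18983482e-01]
```

```bash
R='[{"x":3.33,"y":-2.85},{"x":3.33,"y":-2.85},{"x":3.33,"y":-2.85},{"x":3.33,"y":-2.85},{"x":3.33,"y":-2.85}]'
python3 -m crank '[{"x":3.33,"y":-2.85},{"x":3.33,"y":-2.85},{"x":3.33,"y":-2.85},{"x":3.33,"y":-2.85},{"x":3.33,"y":-2.85}]' 75
python3 -m crank '[{"x":3.33,"y":-2.85},{"x":3.33,"y":-2.85},{"x":3.33,"y":-2.85},{"x":3.33,"y":-2.85},{"x":3.33,"y":-2.85}]'
python3 -m crank '[{"x":3.33,"y":-2.85},{"x":3.33,"y":-2.85},{"x":3.33,"y":-2.85},{"x":3.33,"y":-2.85},{"x":3.33,"y":-2.85}]'
python3 -m crank '[{"x":3.33,"y":-2.85},{"x":3.33,"y":-2.85},{"x":3.33,"y":-2.85},{"x":3.33,"y":-2.85},{"x":3.33,"y":-2.85}]'
python3 -m crank '[{"turn":-0.1448},{"turn":-0.1448},{"turn":-0.1448},{"turn":-0.1448},{"turn":-0.1448}]'
python3 -m crank '[{"turn":-0.1448},{"turn":-0.1448},{"turn":-0.1448},{"turn":-0.1448},{"turn":-0.1448}]'
python3 -c "
from h import *
go(620.6,247.7,120,19.4);print(manip.state()['joint_pos'])"
```

```text
t 0.1 tcp [ 278.3 -559.   230.1] tool y ang -63.54 w 0.999 gf 0.0 f [0.2 0.8 0.1]
 d now-frame cm [ 66.59 -56.95  11.14]
 turn rad -1.448 (alt 1.694 ) d after turn cm [64.7  59.08 11.14]
[-1.22799868e+00  5.33279531e-02  1.61418963e+00 -1.27943478e-05
  1.47598180e+00 -1.18983482e-01]schema error: expected keys x, y, z, turn
schema error: expected keys x, y, z, turn
schema error: expected keys x, y, z, turn
schema error: expected keys x, y, z, turn
schema error: expected keys x, y, z, turn
schema error: expected keys x, y, z, turn
```

```bash
python3 -m crank '[{"x":3.33,"y":-2.85,"z":0,"turn":0},{"x":3.33,"y":-2.85,"z":0,"turn":0},{"x":3.33,"y":-2.85,"z":0,"turn":0},{"x":3.33,"y":-2.85,"z":0,"turn":0},{"x":3.33,"y":-2.85,"z":0,"turn":0}]' 75
python3 -m crank '[{"x":3.33,"y":-2.85,"z":0,"turn":0},{"x":3.33,"y":-2.85,"z":0,"turn":0},{"x":3.33,"y":-2.85,"z":0,"turn":0},{"x":3.33,"y":-2.85,"z":0,"turn":0},{"x":3.33,"y":-2.85,"z":0,"turn":0}]'
python3 -m crank '[{"x":3.33,"y":-2.85,"z":0,"turn":0},{"x":3.33,"y":-2.85,"z":0,"turn":0},{"x":3.33,"y":-2.85,"z":0,"turn":0},{"x":3.33,"y":-2.85,"z":0,"turn":0},{"x":3.33,"y":-2.85,"z":0,"turn":0}]'
python3 -m crank '[{"x":3.33,"y":-2.85,"z":0,"turn":0},{"x":3.33,"y":-2.85,"z":0,"turn":0},{"x":3.33,"y":-2.85,"z":0,"turn":0},{"x":3.33,"y":-2.85,"z":0,"turn":0},{"x":3.33,"y":-2.85,"z":0,"turn":0}]'
python3 -m crank '[{"x":0,"y":0,"z":0,"turn":-0.1448},{"x":0,"y":0,"z":0,"turn":-0.1448},{"x":0,"y":0,"z":0,"turn":-0.1448},{"x":0,"y":0,"z":0,"turn":-0.1448},{"x":0,"y":0,"z":0,"turn":-0.1448}]'
python3 -m crank '[{"x":0,"y":0,"z":0,"turn":-0.1448},{"x":0,"y":0,"z":0,"turn":-0.1448},{"x":0,"y":0,"z":0,"turn":-0.1448},{"x":0,"y":0,"z":0,"turn":-0.1448},{"x":0,"y":0,"z":0,"turn":-0.1448}]'
python3 -c "
from h import *
go(620.6,247.7,120,19.4);print(manip.state()['joint_pos'])"
```

```text
time: 0.6
tool_pos: [0.3642, -0.3559, 0.2307]
tool_rot: [-0.0, 0.974, 0.229, -0.0]
contact_force: [0.0, 0.4, -0.2]
gripper_width: 0.752
grasp_force: 0.0
time: 1.1
tool_pos: [0.4497, -0.1542, 0.2309]
tool_rot: [-0.0, 0.973, 0.229, -0.0]
contact_force: [0.6, 0.4, -0.7]
gripper_width: 0.751
grasp_force: 0.0
time: 1.6
tool_pos: [0.5353, 0.0477, 0.2309]
tool_rot: [0.0, 0.973, 0.229, -0.0]
contact_force: [-0.0, 0.0, 0.5]
gripper_width: 0.744
grasp_force: 0.0
time: 2.1
tool_pos: [0.6209, 0.2493, 0.2306]
tool_rot: [0.0, 0.973, 0.229, -0.001]
contact_force: [0.5, -0.7, 0.1]
gripper_width: 0.751
grasp_force: 0.0
time: 2.6
tool_pos: [0.6204, 0.2475, 0.2304]
tool_rot: [-0.0, 0.828, 0.561, -0.001]
contact_force: [0.5, -0.4, 0.1]
gripper_width: 0.752
grasp_force: 0.0
time: 3.1
tool_pos: [0.6204, 0.2474, 0.2305]
tool_rot: [-0.0, 0.575, 0.818, -0.001]
contact_force: [1.2, 0.9, 0.5]
gripper_width: 0.751
grasp_force: 0.0
t 3.1 tcp [620.4 247.4 230.5] tool y ang 19.77 w 0.751 gf 0.0 f [1.2 0.9 0.5]
 d now-frame cm [ 0.02  0.04 11.05]
 turn rad 0.006 (alt -3.135 ) d after turn cm [ 0.02  0.04 11.05]
[ 2.68186401e-01  1.53329234e-01  1.50623848e+00 -4.00520189e-05
  1.48335530e+00 -7.68169378e-02]
```

```bash
python3 -m crank '[{"x":0,"y":0,"z":4,"turn":0},{"x":0,"y":0,"z":4,"turn":0},{"x":0,"y":0,"z":4,"turn":0},{"x":0,"y":0,"z":2,"turn":0},{"x":0,"y":0,"z":1.2,"turn":0}]'
python3 -m crank '[{"x":0,"y":0,"z":0,"turn":0},{"x":0,"y":0,"z":0,"turn":0},{"x":0,"y":0,"z":0,"turn":0},{"x":0,"y":0,"z":0,"turn":0},{"x":0,"y":0,"z":0,"turn":0}]' 40
python3 - <<'E'
from h import *
p,d=manip.grab_frame('wrist');cv2.imwrite('pics/w1.png',p[:,:,::-1])
E
```

```text
time: 3.6
tool_pos: [0.6186, 0.2469, 0.0754]
tool_rot: [-0.002, 0.578, 0.816, -0.002]
contact_force: [0.6, -0.2, -0.8]
gripper_width: 0.745
grasp_force: 0.0
time: 4.1
tool_pos: [0.6214, 0.2477, 0.0806]
tool_rot: [0.001, 0.578, 0.816, 0.001]
contact_force: [0.1, 0.1, -0.6]
gripper_width: 0.565
grasp_force: 61.8
```

View pics/w1.png

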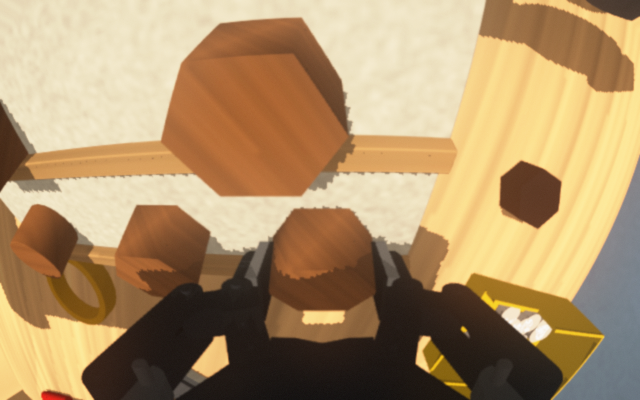

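The wrist view shows block A between the fingers at (322,258), with the hexes at (255,105) and (165,245) undisturbed. The grip is good at 62 N. Next I lift and carry it.

```bash
python3 -m crank '[{"x":0,"y":0,"z":-1,"turn":0},{"x":0,"y":0,"z":-3,"turn":0},{"x":0,"y":0,"z":-3,"turn":0},{"x":0,"y":0,"z":-3,"turn":0},{"x":0,"y":0,"z":-3,"turn":0}]'
python3 -c "
from h import *
x,y=tray(10,-5);print(x,y);go(x,y,30,-19)"
```

```text
time: 4.65
tool_pos: [0.6207, 0.2475, 0.2116]
tool_rot: [0.0, 0.578, 0.816, 0.0]
contact_force: [0.6, -0.5, -0.4]
gripper_width: 0.567
grasp_force: 61.9
575.3543991856078 -162.63793593766408
t 4.65 tcp [620.7 247.5 211.6] tool y ang 19.43 w 0.567 gf 61.9 f [ 0.6 -0.5 -0.4]
 d now-frame cm [-37.17 -17.94  18.14]
 turn rad 0.671 (alt -2.471 ) d after turn cm [-40.27   9.05  18.14]
```

```bash
python3 -m crank '[{"x":-3.72,"y":-1.79,"z":0,"turn":0},{"x":-3.72,"y":-1.79,"z":0,"turn":0},{"x":-3.72,"y":-1.79,"z":0,"turn":0},{"x":-3.72,"y":-1.79,"z":0,"turn":0},{"x":-3.72,"y":-1.79,"z":0,"turn":0}]'
python3 -m crank '[{"x":-3.72,"y":-1.79,"z":0,"turn":0},{"x":-3.72,"y":-1.79,"z":0,"turn":0},{"x":-3.72,"y":-1.79,"z":0,"turn":0},{"x":-3.72,"y":-1.79,"z":0,"turn":0},{"x":-3.72,"y":-1.79,"z":0,"turn":0}]'
python3 -m crank '[{"x":0,"y":0,"z":0,"turn":0.134},{"x":0,"y":0,"z":0,"turn":0.134},{"x":0,"y":0,"z":0,"turn":0.134},{"x":0,"y":0,"z":0,"turn":0.134},{"x":0,"y":0,"z":0,"turn":0.134}]'
python3 -m crank '[{"x":0,"y":0,"z":4,"turn":0},{"x":0,"y":0,"z":4,"turn":0},{"x":0,"y":0,"z":3,"turn":0},{"x":0,"y":0,"z":3,"turn":0},{"x":0,"y":0,"z":2,"turn":0}]'
python3 - <<'E'
from h import *
x,y=tray(10,-5);go(x,y,30,-19)
p,d=manip.grab_frame('scene');cv2.imwrite('pics/s1.png',cv2.resize(p[130:300,170:370,::-1],None,fx=3,fy=3))
E
```

```text
time: 5.15
tool_pos: [0.5979, 0.0409, 0.2105]
tool_rot: [0.001, 0.578, 0.816, 0.0]
contact_force: [0.7, -0.0, -0.8]
gripper_width: 0.564
grasp_force: 61.9
time: 5.65
tool_pos: [0.5754, -0.1645, 0.2105]
tool_rot: [0.001, 0.578, 0.816, 0.0]
contact_force: [0.6, 0.4, -0.2]
gripper_width: 0.567
grasp_force: 61.9
time: 6.15
tool_pos: [0.5757, -0.163, 0.2103]
tool_rot: [0.0, 0.816, 0.579, 0.0]
contact_force: [-0.1, 0.4, -0.3]
gripper_width: 0.568
grasp_force: 62.0
time: 6.65
tool_pos: [0.5747, -0.1624, 0.0476]
tool_rot: [-0.001, 0.814, 0.581, -0.001]
contact_force: [0.2, 0.7, -0.7]
gripper_width: 0.568
grasp_force: 62.0
t 6.65 tcp [ 574.7 -162.4   47.6] tool y ang -18.97 w 0.568 gf 62.0 f [ 0.2  0.7 -0.7]
 d now-frame cm [0.   0.08 1.76]
 turn rad 0.001 (alt -3.141 ) d after turn cm [0.   0.08 1.76]
```

View pics/s1.png

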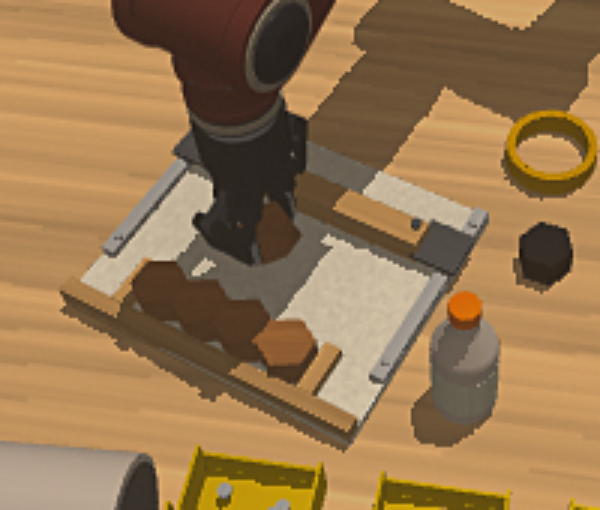

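The view shows the block held tilted over the tray in front of the glued row (at about (275,230) in the crop). Next I lower it to touch and release.

```bash
python3 -m crank '[{"x":0,"y":0,"z":1,"turn":0},{"x":0,"y":0,"z":0.8,"turn":0},{"x":0,"y":0,"z":0.3,"turn":0},{"x":0,"y":0,"z":0.2,"turn":0},{"x":0,"y":0,"z":0,"turn":0}]'
python3 -m crank '[{"x":0,"y":0,"z":0.2,"turn":0},{"x":0,"y":0,"z":0.2,"turn":0},{"x":0,"y":0,"z":0.2,"turn":0}]'
```

```text
time: 7.2
tool_pos: [0.576, -0.163, 0.0269]
tool_rot: [0.0, 0.814, 0.581, 0.0]
contact_force: [0.4, 0.6, -0.5]
gripper_width: 0.567
grasp_force: 62.0
time: 7.5
tool_pos: [0.5766, -0.1629, 0.0234]
tool_rot: [0.0, 0.814, 0.581, 0.0]
contact_force: [-8.4, 4.2, 22.6]
gripper_width: 0.566
grasp_force: 64.1
```

```bash
python3 -m crank '[{"x":0,"y":0,"z":0,"turn":0},{"x":0,"y":0,"z":0,"turn":0},{"x":0,"y":0,"z":0,"turn":0},{"x":0,"y":0,"z":0,"turn":0}]' 64
python3 -m crank '[{"x":0,"y":0,"z":-1,"turn":0},{"x":0,"y":0,"z":-3,"turn":0},{"x":0,"y":0,"z":-4,"turn":0}]' 75
python3 - <<'E'
from h import *
p,d=manip.grab_frame('wrist');cv2.imwrite('pics/w2.png',p[:,:,::-1])
E
```

```text
time: 7.9
tool_pos: [0.5754, -0.1627, 0.0199]
tool_rot: [-0.0, 0.814, 0.581, -0.0]
contact_force: [-0.7, -0.1, 0.4]
gripper_width: 0.638
grasp_force: 0.0
time: 8.2
tool_pos: [0.5738, -0.1621, 0.0992]
tool_rot: [-0.002, 0.814, 0.581, -0.001]
contact_force: [0.1, -0.7, 0.7]
gripper_width: 0.751
grasp_force: 0.0
```

View pics/w2.png

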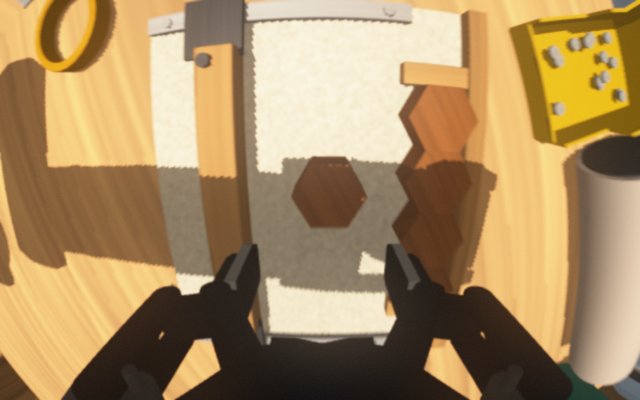

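The wrist view shows the block lying flat at about (330,192), its points along the tray's x. I'll locate it by casting rays onto its top plane.

```bash
cat >> h.py <<'E'
def wrist(zp=44.0,amin=600,save=None):
    m=manip.camera_model('wrist');p,d=manip.grab_frame('wrist')
    K=np.array(m['mtx']);T=np.linalg.inv(np.array(m['world_to_cam']))
    if save: cv2.imwrite(save,p[:,:,::-1])
    hsv=cv2.cvtColor(p,cv2.COLOR_RGB2HSV);v,u=np.mgrid[:400,:640]
    a,b=(u-K[0,2])/K[0,0],(v-K[1,2])/K[1,1];r=np.hypot(a,b)+1e-9
    D=np.stack([np.sin(r)*a/r,np.sin(r)*b/r,np.cos(r)],-1)@T[:3,:3].T
    P=T[:3,3]*1000+D*((zp-T[2,3]*1000)/D[...,2])[...,None]   # on plane z=zp
    Wd=T[:3,3]+D*(d/np.cos(r))[...,None]
    dx=np.stack([(P[...,:2]-G0)@tx+88.6,(P[...,:2]-G0)@ty],-1)
    top=(abs(Wd[...,2]*1000-zp)<5)&(d>0)&(D[...,2]<-.2)&(abs(dx[...,0])<120)&(abs(dx[...,1])<130)
    for c,n,Q in comps(cv2.morphologyEx(top.astype(np.uint8),cv2.MORPH_OPEN,np.ones((3,3))),dx,amin):
        q=Q.astype(np.float32);hl=cv2.convexHull(q);M=cv2.moments(hl);R=cv2.minAreaRect(q)
        print('  px',c,n,'tray xy hull',np.round([M['m10']/M['m00'],M['m01']/M['m00']],1),'area',round(M['m00']),'rect',np.round([*R[0],*R[1],R[2]],1))
E
python3 - <<'E'
from h import *
print(totray(np.array(manip.state()['tool_pos'])*1000));wrist()
E
```

```text
(np.float64(14.139619155362993), np.float64(-5.257740109946585))
  px [214. 153.] 7922 tray xy hull [-62.1  31. ] area 4790 rect [-61.7  25.1 176.6  29.6  90. ]
  px [423. 171.] 8848 tray xy hull [90.8 15.4] area 6723 rect [ 89.2   8.8  51.3 155.9   0.2]
  px [319. 190.] 3356 tray xy hull [13.1 10.4] area 1754 rect [13.1 10.3 45.6 50.2 89.9]
```

Run:
```python
from h import *
x,y=tray(13.1,10.4);go(x,y,24,71);s=manip.state();print(s['joint_pos'][5],totray(np.array(s['tool_pos'])*1000))
```

```text
t 8.3 tcp [ 579.9 -164.6  108. ] tool y ang -18.96 w 0.751 gf 0.0 f [0.7 0.5 1. ]
 d now-frame cm [ 1.58 -0.29  8.4 ]
 turn rad -1.57 (alt 1.571 ) d after turn cm [0.29 1.58 8.4 ]
-0.06903272470818775 (np.float64(14.94220974663115), np.float64(-5.372642260246831))
```

```bash
python3 -m crank '[{"x":0,"y":0,"z":0,"turn":-0.143},{"x":0,"y":0,"z":0,"turn":-0.143},{"x":0,"y":0,"z":0,"turn":-0.143},{"x":0,"y":0,"z":0,"turn":-0.143},{"x":0,"y":0,"z":0,"turn":-0.143}]'
python3 -m crank '[{"x":0,"y":0,"z":0,"turn":-0.143},{"x":0,"y":0,"z":0,"turn":-0.143},{"x":0,"y":0,"z":0,"turn":-0.143},{"x":0,"y":0,"z":0,"turn":-0.143},{"x":0,"y":0,"z":0,"turn":-0.143}]'
python3 -m crank '[{"x":0,"y":0,"z":0,"turn":-0.14},{"x":0,"y":0,"z":0,"turn":0},{"x":0,"y":0,"z":0,"turn":0}]'
python3 - <<'E'
from h import *
wrist(save='pics/w3.png');x,y=tray(13.1,10.4);go(x,y,24,71);s=manip.state();print(totray(np.array(s['tool_pos'])*1000))
E
```

```text
time: 8.8
tool_pos: [0.5756, -0.1628, 0.1004]
tool_rot: [0.0, 0.557, 0.831, 0.0]
contact_force: [-0.0, 0.3, -0.4]
gripper_width: 0.751
grasp_force: 0.0
time: 9.3
tool_pos: [0.5756, -0.1628, 0.1004]
tool_rot: [-0.0, 0.231, 0.973, -0.0]
contact_force: [-1.1, 0.4, 0.6]
gripper_width: 0.75
grasp_force: 0.0
time: 9.6
tool_pos: [0.5756, -0.1628, 0.1004]
tool_rot: [0.0, 0.167, 0.986, 0.0]
contact_force: [-0.2, 0.2, 0.5]
gripper_width: 0.749
grasp_force: 0.0
  px [325. 110.] 13413 tray xy hull [-62.6  -1.7] area 6393 rect [-62.5  -1.6 229.1  28.4  89.8]
  px [343. 217.] 3358 tray xy hull [13.  10.4] area 1777 rect [12.8 10.6 44.2 51.7 89.2]
  px [322. 305.] 5505 tray xy hull [90.2 -5.9] area 5565 rect [ 88.4  -5.6  53.6 123.9   0.9]
t 9.65 tcp [ 575.6 -162.8  100.4] tool y ang 70.85 w 0.749 gf 0.0 f [ 0.2 -0.1  0. ]
 d now-frame cm [-0.27  1.55  7.64]
 turn rad -0.003 (alt 3.139 ) d after turn cm [-0.28  1.55  7.64]
(np.float64(10.324819564836815), np.float64(-5.106028765163924))
```

```bash
python3 -m crank '[{"x":-0.28,"y":1.55,"z":2,"turn":-0.003},{"x":0,"y":0,"z":3,"turn":0},{"x":0,"y":0,"z":2,"turn":0},{"x":0,"y":0,"z":1.3,"turn":0},{"x":0,"y":0,"z":0,"turn":0}]'
python3 -m crank '[{"x":0,"y":0,"z":0,"turn":0},{"x":0,"y":0,"z":0,"turn":0},{"x":0,"y":0,"z":0,"turn":0},{"x":0,"y":0,"z":0,"turn":0},{"x":0,"y":0,"z":0,"turn":0}]' 35
python3 -m crank '[{"x":0,"y":0,"z":-2,"turn":0},{"x":0,"y":0,"z":-4,"turn":0},{"x":0,"y":0,"z":-3,"turn":0},{"x":0,"y":0,"z":0,"turn":0},{"x":0,"y":0,"z":0,"turn":0}]'
python3 - <<'E'
from h import *
go(0,0,0);wrist(save='pics/w4.png')
E
```

```text
time: 10.15
tool_pos: [0.5817, -0.1485, 0.015]
tool_rot: [-0.002, 0.164, 0.986, 0.0]
contact_force: [-0.6, -0.1, -0.2]
gripper_width: 0.748
grasp_force: 0.0
time: 10.65
tool_pos: [0.5845, -0.1496, 0.0189]
tool_rot: [0.001, 0.164, 0.987, -0.0]
contact_force: [-0.4, -0.6, 5.3]
gripper_width: 0.505
grasp_force: 62.2
time: 11.15
tool_pos: [0.5835, -0.1491, 0.1078]
tool_rot: [0.001, 0.164, 0.987, -0.0]
contact_force: [-0.8, -1.1, -1.0]
gripper_width: 0.506
grasp_force: 61.6
t 11.15 tcp [ 583.5 -149.1  107.8] tool y ang 71.16 w 0.506 gf 61.6 f [-0.8 -1.1 -1. ]
 d now-frame cm [60.05 -4.73 10.72]
  px [308. 105.] 12682 tray xy hull [-62.6  -2. ] area 6432 rect [-6.270e+01 -1.500e+00  2.840e+01  2.292e+02  1.000e-01]
```

View pics/w4.png

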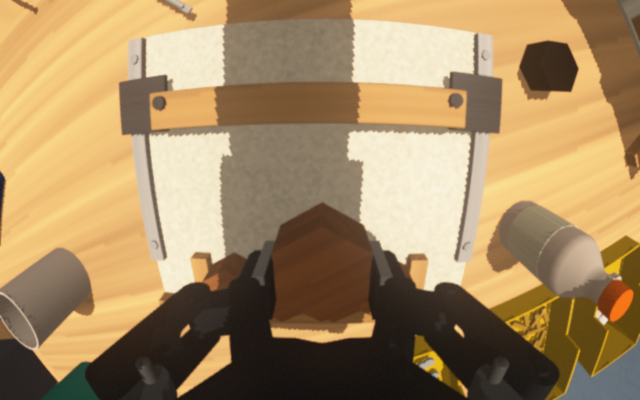

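The wrist view shows the block gripped squarely at (322,262) across its flats, with the caul at (310,105). I'll check the wrist camera against the tool using the held block.

Run:
```python
from h import *
s=manip.state();p=np.array(s['tool_pos'])*1000;print(totray(p),p);wrist(zp=p[2]+25)
```

```text
(np.float64(12.30991418531545), np.float64(10.44732758375822)) [ 582.56762389 -148.78423526  106.25253868]
  px [320. 271.] 7938 tray xy hull [10.6  9.1] area 2137 rect [11.  10.6 47.2 58.1 30.8]
```

```bash
sed -i 's/^G0=np.array(\[651.3,-183.5\])/G0=np.array([650.9,-184.6])/' h.py
python3 - <<'E'
from h import *
x,y=tray(47,0);go(x,y,18.5,71)
E
```

```text
t 11.25 tcp [ 582.1 -148.6  105.3] tool y ang 71.16 w 0.505 gf 61.6 f [-0.3 -0.8 -0.8]
 d now-frame cm [-3.55 -1.17  8.67]
 turn rad 0.003 (alt -3.139 ) d after turn cm [-3.55 -1.16  8.67]
```

```bash
python3 -m crank '[{"x":-3.5,"y":-1.16,"z":0,"turn":0},{"x":0,"y":0,"z":3,"turn":0},{"x":0,"y":0,"z":2,"turn":0},{"x":0,"y":0,"z":0,"turn":0},{"x":0,"y":0,"z":0,"turn":0}]'
python3 -m crank '[{"x":0,"y":0,"z":0,"turn":0},{"x":0,"y":0,"z":0,"turn":0}]'
python3 - <<'E'
from h import *
x,y=tray(47,0);go(x,y,18.5,71)
E
```

```text
time: 11.75
tool_pos: [0.6115, -0.1708, 0.0555]
tool_rot: [-0.002, 0.164, 0.987, 0.0]
contact_force: [-0.4, -0.3, -0.5]
gripper_width: 0.503
grasp_force: 61.6
time: 11.95
tool_pos: [0.6135, -0.1716, 0.0588]
tool_rot: [0.001, 0.164, 0.987, -0.0]
contact_force: [0.1, 1.2, 0.1]
gripper_width: 0.501
grasp_force: 61.6
t 11.95 tcp [ 613.5 -171.6   58.8] tool y ang 71.17 w 0.501 gf 61.6 f [0.1 1.2 0.1]
 d now-frame cm [ 0.22 -0.01  4.03]
 turn rad 0.003 (alt -3.139 ) d after turn cm [ 0.22 -0.01  4.03]
```

```bash
python3 -m crank '[{"x":0.2,"y":0,"z":2,"turn":0},{"x":0,"y":0,"z":1.5,"turn":0},{"x":0,"y":0,"z":0.3,"turn":0},{"x":0,"y":0,"z":0.2,"turn":0},{"x":0,"y":0,"z":0,"turn":0}]'
python3 -m crank '[{"x":0,"y":0,"z":0,"turn":0},{"x":0,"y":0,"z":0,"turn":0},{"x":0,"y":0,"z":0,"turn":0}]' 62
python3 -m crank '[{"x":0,"y":0,"z":-4,"turn":0},{"x":1,"y":0,"z":-4,"turn":0},{"x":4,"y":0,"z":-4,"turn":0},{"x":4,"y":0,"z":-4,"turn":0},{"x":4,"y":0,"z":-4,"turn":0}]' 75
python3 - <<'E'
from h import *
x,y=tray(10,-5);go(x,y,24,-19);wrist(save='pics/w5.png');manip_pic,_=manip.grab_frame('top');cv2.imwrite('pics/t5.png',manip_pic[:,:,::-1])
E
```

```text
time: 12.45
tool_pos: [0.6111, -0.1708, 0.0189]
tool_rot: [-0.0, 0.164, 0.987, 0.0]
contact_force: [-3.4, 0.8, 6.8]
gripper_width: 0.504
grasp_force: 62.4
time: 12.75
tool_pos: [0.6107, -0.1707, 0.0171]
tool_rot: [-0.0, 0.164, 0.987, 0.0]
contact_force: [0.3, -0.3, 0.5]
gripper_width: 0.622
grasp_force: 0.0
time: 13.25
tool_pos: [0.4996, -0.1328, 0.2044]
tool_rot: [-0.0, 0.164, 0.987, 0.0]
contact_force: [-0.6, 0.6, 0.4]
gripper_width: 0.75
grasp_force: 0.0
t 13.25 tcp [ 499.6 -132.8  204.4] tool y ang 71.16 w 0.75 gf 0.0 f [-0.6  0.6  0.4]
 d now-frame cm [-8.14 -0.5  18.04]
 turn rad 1.574 (alt -1.568 ) d after turn cm [-0.48  8.14 18.04]
  px [321. 186.] 5708 tray xy hull [-63.3  -0.8] area 6477 rect [-6.330e+01 -7.000e-01  2.840e+01  2.291e+02  1.000e-01]
  px [321. 299.] 4859 tray xy hull [77.7 -0.2] area 11802 rect [ 67.4  -0.8  95.1 176.1   0.8]
```

```bash
sed -i 's/^G0=np.array(\[650.9,-184.6\])/G0=np.array([650.7,-185.1])/' h.py
python3 - <<'E'
from h import *
go(540.6,219.7,200,19.4)
E
```

```text
t 13.35 tcp [ 501.4 -133.3  210.4] tool y ang 71.18 w 0.751 gf 0.0 f [ 1.1 -0.9  0.9]
 d now-frame cm [ 7.69 34.68  0.93]
 turn rad 0.904 (alt -2.238 ) d after turn cm [32.01 15.41  0.93]
```

```bash
python3 -m crank '[{"x":0.96,"y":4.33,"z":0,"turn":0},{"x":0.96,"y":4.33,"z":0,"turn":0},{"x":0.96,"y":4.33,"z":0,"turn":0},{"x":0.96,"y":4.33,"z":0,"turn":0},{"x":0.96,"y":4.33,"z":0,"turn":0}]'
python3 -m crank '[{"x":0.96,"y":4.33,"z":0,"turn":0},{"x":0.96,"y":4.33,"z":0,"turn":0},{"x":0.96,"y":4.33,"z":0,"turn":0},{"x":0,"y":0,"z":0,"turn":0.129},{"x":0,"y":0,"z":0,"turn":0.129}]'
python3 -m crank '[{"x":0,"y":0,"z":0,"turn":0.129},{"x":0,"y":0,"z":0,"turn":0.129},{"x":0,"y":0,"z":0,"turn":0.129},{"x":0,"y":0,"z":0,"turn":0.129},{"x":0,"y":0,"z":0,"turn":0.129}]'
python3 -m crank '[{"x":0,"y":0,"z":0,"turn":0},{"x":0,"y":0,"z":0,"turn":0}]'
python3 - <<'E'
from h import *
go(540.6,219.7,80,19.4)
E
```

```text
time: 13.85
tool_pos: [0.5253, 0.0889, 0.2026]
tool_rot: [-0.0, 0.164, 0.986, -0.0]
contact_force: [-0.4, 0.3, 0.7]
gripper_width: 0.747
grasp_force: 0.0
time: 14.35
tool_pos: [0.5398, 0.221, 0.202]
tool_rot: [-0.001, 0.29, 0.957, -0.001]
contact_force: [0.6, 0.2, 0.2]
gripper_width: 0.751
grasp_force: 0.0
time: 14.85
tool_pos: [0.54, 0.2194, 0.2021]
tool_rot: [-0.001, 0.58, 0.815, -0.001]
contact_force: [-0.7, 0.7, 0.1]
gripper_width: 0.75
grasp_force: 0.0
time: 15.05
tool_pos: [0.5401, 0.2194, 0.2026]
tool_rot: [-0.0, 0.577, 0.817, -0.0]
contact_force: [-0.0, -0.9, 0.6]
gripper_width: 0.754
grasp_force: 0.0
t 15.05 tcp [540.1 219.4 202.6] tool y ang 19.57 w 0.754 gf 0.0 f [-0.  -0.9  0.6]
 d now-frame cm [1.000e-02 8.000e-02 1.226e+01]
 turn rad 0.003 (alt -3.139 ) d after turn cm [1.000e-02 8.000e-02 1.226e+01]
```

```bash
python3 -m crank '[{"x":0,"y":0.05,"z":4,"turn":0.003},{"x":0,"y":0,"z":4,"turn":0},{"x":0,"y":0,"z":2.5,"turn":0},{"x":0,"y":0,"z":1.2,"turn":0},{"x":0,"y":0,"z":0.5,"turn":0}]'
python3 -m crank '[{"x":0,"y":0,"z":0,"turn":0},{"x":0,"y":0,"z":0,"turn":0},{"x":0,"y":0,"z":0,"turn":0},{"x":0,"y":0,"z":0,"turn":0},{"x":0,"y":0,"z":0,"turn":0}]' 40
python3 -m crank '[{"x":0,"y":0,"z":-1,"turn":0},{"x":0,"y":0,"z":-3,"turn":0},{"x":0,"y":0,"z":-3,"turn":0},{"x":0,"y":0,"z":-3,"turn":0},{"x":0,"y":0,"z":-3,"turn":0}]'
python3 -m crank '[{"x":0,"y":0,"z":0,"turn":0},{"x":0,"y":0,"z":0,"turn":0}]'
python3 - <<'E'
from h import *
x,y=tray(10,-61);go(x,y,30,-19)
E
```

```text
time: 15.55
tool_pos: [0.5399, 0.2194, 0.0799]
tool_rot: [-0.001, 0.578, 0.816, -0.001]
contact_force: [0.4, -0.2, -0.1]
gripper_width: 0.752
grasp_force: 0.0
time: 16.05
tool_pos: [0.5413, 0.2197, 0.0824]
tool_rot: [0.001, 0.579, 0.815, 0.001]
contact_force: [0.4, -0.1, 3.0]
gripper_width: 0.562
grasp_force: 61.9
time: 16.55
tool_pos: [0.5405, 0.2195, 0.2133]
tool_rot: [0.0, 0.579, 0.815, 0.0]
contact_force: [-0.3, 0.4, -0.3]
gripper_width: 0.561
grasp_force: 61.9
time: 16.75
tool_pos: [0.5411, 0.2197, 0.2127]
tool_rot: [0.001, 0.579, 0.815, 0.001]
contact_force: [0.6, -0.4, -0.5]
gripper_width: 0.566
grasp_force: 61.9
t 16.75 tcp [541.1 219.7 212.7] tool y ang 19.25 w 0.566 gf 61.9 f [ 0.6 -0.4 -0.5]
 d now-frame cm [-41.75 -12.99  18.25]
 turn rad 0.668 (alt -2.474 ) d after turn cm [-40.83  15.65  18.25]
```

```bash
python3 -m crank '[{"x":-4.17,"y":-1.3,"z":0,"turn":0},{"x":-4.17,"y":-1.3,"z":0,"turn":0},{"x":-4.17,"y":-1.3,"z":0,"turn":0},{"x":-4.17,"y":-1.3,"z":0,"turn":0},{"x":-4.17,"y":-1.3,"z":0,"turn":0}]'
python3 -m crank '[{"x":-4.17,"y":-1.3,"z":0,"turn":0},{"x":-4.17,"y":-1.3,"z":0,"turn":0},{"x":-4.17,"y":-1.3,"z":0,"turn":0},{"x":-4.17,"y":-1.3,"z":0,"turn":0},{"x":-4.17,"y":-1.3,"z":0,"turn":0}]'
python3 -m crank '[{"x":0,"y":0,"z":0,"turn":0.1336},{"x":0,"y":0,"z":0,"turn":0.1336},{"x":0,"y":0,"z":0,"turn":0.1336},{"x":0,"y":0,"z":0,"turn":0.1336},{"x":0,"y":0,"z":0,"turn":0.1336}]'
python3 -m crank '[{"x":0,"y":0,"z":4,"turn":0},{"x":0,"y":0,"z":4,"turn":0},{"x":0,"y":0,"z":3,"turn":0},{"x":0,"y":0,"z":3,"turn":0},{"x":0,"y":0,"z":2,"turn":0}]'
python3 -m crank '[{"x":0,"y":0,"z":1,"turn":0},{"x":0,"y":0,"z":0.8,"turn":0},{"x":0,"y":0,"z":0.5,"turn":0},{"x":0,"y":0,"z":0.2,"turn":0},{"x":0,"y":0,"z":0.2,"turn":0}]'
python3 - <<'E'
from h import *
x,y=tray(10,-61);go(x,y,30,-19)
E
```

```text
time: 17.25
tool_pos: [0.5466, -0.0002, 0.2092]
tool_rot: [-0.001, 0.579, 0.815, -0.001]
contact_force: [1.2, -0.5, 0.3]
gripper_width: 0.561
grasp_force: 61.9
time: 17.75
tool_pos: [0.5541, -0.2183, 0.2091]
tool_rot: [-0.002, 0.579, 0.815, -0.0]
contact_force: [0.7, -0.2, -0.1]
gripper_width: 0.561
grasp_force: 61.9
time: 18.25
tool_pos: [0.5543, -0.2165, 0.209]
tool_rot: [-0.002, 0.816, 0.578, -0.001]
contact_force: [-0.2, -0.7, 0.2]
gripper_width: 0.562
grasp_force: 61.9
time: 18.75
tool_pos: [0.5525, -0.2154, 0.0464]
tool_rot: [-0.003, 0.814, 0.581, -0.002]
contact_force: [0.3, 0.7, -0.7]
gripper_width: 0.561
grasp_force: 61.9
time: 19.25
tool_pos: [0.5558, -0.2168, 0.0284]
tool_rot: [-0.001, 0.814, 0.581, -0.0]
contact_force: [-11.6, 8.0, 26.5]
gripper_width: 0.561
grasp_force: 64.4
t 19.25 tcp [ 555.8 -216.8   28.4] tool y ang -19.02 w 0.561 gf 64.4 f [-11.6   8.   26.5]
 d now-frame cm [-0.01  0.08 -0.16]
 turn rad -0.0 (alt 3.141 ) d after turn cm [-0.01  0.08 -0.16]
```

```bash
python3 -m crank '[{"x":0,"y":0,"z":0,"turn":0},{"x":0,"y":0,"z":0,"turn":0},{"x":0,"y":0,"z":0,"turn":0},{"x":0,"y":0,"z":0,"turn":0}]' 64
python3 -m crank '[{"x":0,"y":0,"z":-1,"turn":0},{"x":0,"y":0,"z":-3,"turn":0},{"x":0,"y":0,"z":-4,"turn":-0.143},{"x":0,"y":0,"z":0,"turn":-0.143},{"x":0,"y":0,"z":0,"turn":-0.143}]' 75
python3 -m crank '[{"x":0,"y":0,"z":0,"turn":-0.143},{"x":0,"y":0,"z":0,"turn":-0.143},{"x":0,"y":0,"z":0,"turn":-0.143},{"x":0,"y":0,"z":0,"turn":-0.143},{"x":0,"y":0,"z":0,"turn":-0.143}]'
python3 -m crank '[{"x":0,"y":0,"z":0,"turn":-0.143},{"x":0,"y":0,"z":0,"turn":-0.143},{"x":0,"y":0,"z":0,"turn":-0.14},{"x":0,"y":0,"z":0,"turn":0},{"x":0,"y":0,"z":0,"turn":0}]'
python3 - <<'E'
from h import *
wrist(save='pics/w6.png');x,y=tray(10,-44);go(x,y,18,71);print(totray(np.array(manip.state()['tool_pos'])*1000))
E
```

```text
time: 19.65
tool_pos: [0.5554, -0.217, 0.0244]
tool_rot: [0.0, 0.814, 0.581, 0.0]
contact_force: [0.4, -0.1, 0.8]
gripper_width: 0.642
grasp_force: 0.0
time: 20.15
tool_pos: [0.5568, -0.2178, 0.1076]
tool_rot: [0.002, 0.67, 0.743, 0.001]
contact_force: [-0.3, -0.4, -0.1]
gripper_width: 0.752
grasp_force: 0.0
time: 20.65
tool_pos: [0.5555, -0.2171, 0.105]
tool_rot: [0.0, 0.368, 0.93, -0.0]
contact_force: [0.3, 0.4, -0.4]
gripper_width: 0.75
grasp_force: 0.0
time: 21.15
tool_pos: [0.5555, -0.217, 0.1048]
tool_rot: [0.0, 0.167, 0.986, -0.0]
contact_force: [0.1, -0.0, 0.3]
gripper_width: 0.75
grasp_force: 0.0
  px [389. 112.] 12065 tray xy hull [-62.5   0.1] area 6440 rect [-62.5  -0.3  28.4 229.    0. ]
  px [343. 214.] 3246 tray xy hull [ 11.3 -45.4] area 1771 rect [ 11.2 -45.3  45.   50.2  89.3]
  px [403. 246.] 1418 tray xy hull [42.2  0.4] area 1588 rect [40.5  0.9 42.3 45.6  0.4]
  px [466. 282.] 643 tray xy hull [75.8 63.6] area 814 rect [74.  63.5 24.1 49.4  6.2]
  px [340. 302.] 4109 tray xy hull [ 89.  -45.6] area 3960 rect [ 88.5 -44.3  87.5  52.1  89.7]
t 21.2 tcp [ 555.4 -217.   104.7] tool y ang 70.79 w 0.752 gf 0.0 f [-0.1  0.6  0.3]
 d now-frame cm [-0.1   1.72  8.67]
 turn rad -0.004 (alt 3.138 ) d after turn cm [-0.1   1.72  8.67]
(np.float64(8.932796776532996), np.float64(-61.219051023304345))
```

View pics/w6.png

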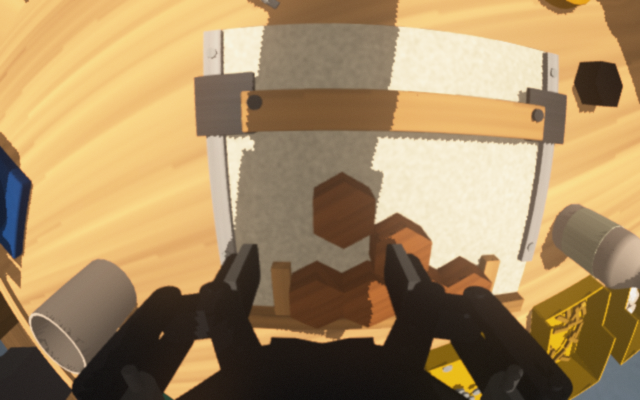

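The wrist view shows the second block flat at (343,210) and the middle block at (400,247) almost in its notch. The new block is already square and lies at y = -45 mm, so I'll push it straight in with the fingers as a V-cradle on its near flats.

```bash
python3 -m crank '[{"x":3.6,"y":1.68,"z":0,"turn":-0.004},{"x":0,"y":0,"z":2,"turn":0},{"x":0,"y":0,"z":2,"turn":0},{"x":0,"y":0,"z":0,"turn":0},{"x":0,"y":0,"z":0,"turn":0}]' 30
python3 - <<'E'
from h import *
x,y=tray(-27,-44.4);go(x,y,22,71);wrist()
E
```

```text
time: 21.7
tool_pos: [0.5267, -0.1893, 0.0644]
tool_rot: [-0.0, 0.164, 0.986, 0.0]
contact_force: [-0.6, -1.1, 0.2]
gripper_width: 0.3
grasp_force: 0.0
t 21.7 tcp [ 526.7 -189.3   64.4] tool y ang 71.11 w 0.3 gf 0.0 f [-0.6 -1.1  0.2]
 d now-frame cm [-0.03 -0.01  4.24]
 turn rad 0.002 (alt -3.14 ) d after turn cm [-0.03 -0.01  4.24]
  px [373. 177.] 17021 tray xy hull [-63.2  -0.3] area 6533 rect [-6.320e+01 -1.000e-01  2.870e+01  2.292e+02  0.000e+00]
  px [321. 289.] 2947 tray xy hull [ 11.4 -44.4] area 1490 rect [ 10.7 -43.4  36.4  52.6  87.5]
```

```bash
python3 -m crank '[{"x":0,"y":0,"z":2,"turn":0},{"x":0,"y":0,"z":2,"turn":0},{"x":0,"y":0,"z":0.4,"turn":0},{"x":0,"y":0,"z":0,"turn":0},{"x":-0.6,"y":0,"z":0,"turn":0}]'
python3 -m crank '[{"x":-0.6,"y":0,"z":0,"turn":0},{"x":-0.6,"y":0,"z":0,"turn":0},{"x":-0.6,"y":0,"z":0,"turn":0},{"x":-0.6,"y":0,"z":0,"turn":0},{"x":-0.6,"y":0,"z":0,"turn":0}]'
python3 -m crank '[{"x":-0.4,"y":0,"z":0,"turn":0},{"x":-0.3,"y":0,"z":0,"turn":0},{"x":-0.2,"y":0,"z":0,"turn":0},{"x":0,"y":0,"z":0,"turn":0},{"x":0,"y":0,"z":0,"turn":0}]'
python3 - <<'E'
from h import *
x,y=tray(20,-44.4);go(x,y,22,71)
E
```

```text
time: 22.25
tool_pos: [0.5332, -0.1916, 0.0216]
tool_rot: [0.001, 0.164, 0.986, -0.0]
contact_force: [0.0, -0.1, -0.1]
gripper_width: 0.301
grasp_force: 0.0
time: 22.75
tool_pos: [0.5615, -0.2012, 0.0204]
tool_rot: [0.0, 0.164, 0.987, -0.0]
contact_force: [-0.3, 0.5, 0.1]
gripper_width: 0.297
grasp_force: 0.2
time: 23.25
tool_pos: [0.5693, -0.2038, 0.0203]
tool_rot: [-0.0, 0.164, 0.987, 0.0]
contact_force: [0.0, -1.1, -0.1]
gripper_width: 0.3
grasp_force: 0.0
t 23.25 tcp [ 569.3 -203.8   20.3] tool y ang 71.16 w 0.3 gf 0.0 f [ 0.  -1.1 -0.1]
 d now-frame cm [-0.23 -0.02 -0.17]
 turn rad 0.003 (alt -3.139 ) d after turn cm [-0.23 -0.02 -0.17]
```

```bash
python3 -m crank '[{"x":-0.2,"y":0,"z":0,"turn":0},{"x":0,"y":0,"z":0,"turn":0}]'
python3 -m crank '[{"x":-0.15,"y":0,"z":0,"turn":0},{"x":0,"y":0,"z":0,"turn":0}]'
```

```text
time: 23.45
tool_pos: [0.5714, -0.2045, 0.0204]
tool_rot: [0.0, 0.164, 0.987, -0.0]
contact_force: [0.1, -0.3, -0.4]
gripper_width: 0.3
grasp_force: 0.0
time: 23.65
tool_pos: [0.5726, -0.2049, 0.0203]
tool_rot: [-0.0, 0.164, 0.987, 0.0]
contact_force: [-0.8, 0.4, 0.2]
gripper_width: 0.298
grasp_force: 0.3
```

```bash
python3 -m crank '[{"x":-0.15,"y":0,"z":0,"turn":0},{"x":0,"y":0,"z":0,"turn":0}]'
python3 -m crank '[{"x":-0.15,"y":0,"z":0,"turn":0},{"x":0,"y":0,"z":0,"turn":0}]'
python3 -c "
from h import *
wrist(save='pics/w7.png')"
```

```text
time: 23.85
tool_pos: [0.5731, -0.2049, 0.0201]
tool_rot: [-0.002, 0.164, 0.987, 0.001]
contact_force: [-5.5, 2.2, 3.2]
gripper_width: 0.299
grasp_force: 2.7
time: 24.05
tool_pos: [0.5732, -0.2049, 0.0199]
tool_rot: [-0.004, 0.164, 0.987, 0.001]
contact_force: [-9.8, 4.5, 6.5]
gripper_width: 0.303
grasp_force: 5.5
  px [375.  89.] 29692 tray xy hull [-62.4   0.1] area 6362 rect [-6.25e+01  1.00e-01  2.80e+01  2.29e+02  0.00e+00]
  px [418. 280.] 623 tray xy hull [26.4  4.7] area 280 rect [25.4  7.  36.1 11.9 78.3]
  px [322. 314.] 3353 tray xy hull [ 44.4 -43.4] area 1120 rect [ 42.8 -42.6  35.8  38.8  86.7]
```

View pics/w7.png

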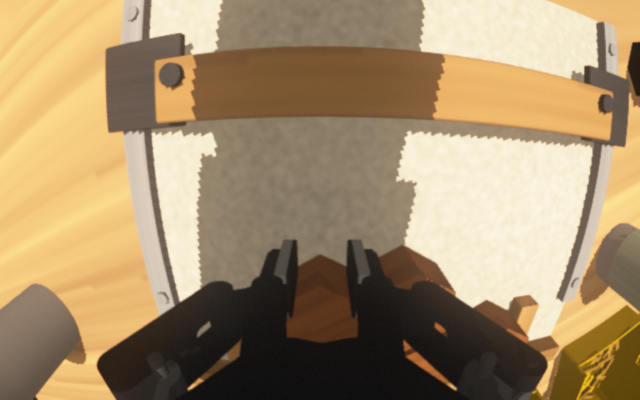

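The cradle holds the right block at (322,290), and it seated with a 10 N stop. I'll do the same for the middle block.

```bash
python3 -m crank '[{"x":2.6,"y":0,"z":0,"turn":0},{"x":0,"y":4.4,"z":0,"turn":0},{"x":0,"y":0,"z":0,"turn":0},{"x":0,"y":0,"z":0,"turn":0},{"x":-0.8,"y":0,"z":0,"turn":0}]'
python3 -m crank '[{"x":-0.5,"y":0,"z":0,"turn":0},{"x":-0.4,"y":0,"z":0,"turn":0},{"x":-0.3,"y":0,"z":0,"turn":0},{"x":-0.2,"y":0,"z":0,"turn":0},{"x":0,"y":0,"z":0,"turn":0}]'
python3 -m crank '[{"x":-0.2,"y":0,"z":0,"turn":0},{"x":0,"y":0,"z":0,"turn":0}]'
python3 -c "
from h import *
x,y=tray(21.5,0);go(x,y,22,71)"
```

```text
time: 24.6
tool_pos: [0.5726, -0.1588, 0.0203]
tool_rot: [-0.0, 0.164, 0.987, -0.0]
contact_force: [0.7, -0.5, 0.3]
gripper_width: 0.302
grasp_force: 0.0
time: 25.1
tool_pos: [0.5862, -0.1632, 0.0203]
tool_rot: [0.0, 0.164, 0.987, 0.0]
contact_force: [-0.9, -0.1, 1.2]
gripper_width: 0.299
grasp_force: 0.0
time: 25.3
tool_pos: [0.5869, -0.1635, 0.0201]
tool_rot: [-0.001, 0.164, 0.987, 0.0]
contact_force: [-4.1, 0.6, 2.8]
gripper_width: 0.301
grasp_force: 2.3
t 25.3 tcp [ 586.9 -163.5   20.1] tool y ang 71.17 w 0.301 gf 2.3 f [-4.1  0.6  2.8]
 d now-frame cm [-0.02  0.04 -0.19]
 turn rad 0.003 (alt -3.139 ) d after turn cm [-0.02  0.04 -0.19]
```

```bash
python3 -m crank '[{"x":3,"y":0,"z":0,"turn":0},{"x":0,"y":0,"z":-5,"turn":0},{"x":0,"y":0,"z":-5,"turn":0},{"x":0,"y":0,"z":-5,"turn":0},{"x":0,"y":0,"z":-5,"turn":0}]'
python3 -m crank '[{"x":0,"y":0,"z":0,"turn":0},{"x":0,"y":0,"z":0,"turn":0}]' 75
python3 -c "
from h import *
wrist(amin=400);go(579.1,311.2,220,19.4)"
```

```text
time: 25.8
tool_pos: [0.5595, -0.1539, 0.2225]
tool_rot: [0.001, 0.164, 0.987, -0.0]
contact_force: [1.2, -0.6, -0.0]
gripper_width: 0.302
grasp_force: 0.0
time: 26.0
tool_pos: [0.5607, -0.1544, 0.2227]
tool_rot: [0.003, 0.164, 0.987, -0.001]
contact_force: [0.4, 0.0, -0.5]
gripper_width: 0.627
grasp_force: 0.0
  px [322. 122.] 5493 tray xy hull [-62.4   0.2] area 6321 rect [-6.240e+01 -0.000e+00  2.770e+01  2.294e+02  1.000e-01]
  px [314. 239.] 5929 tray xy hull [73.8 -5.7] area 11719 rect [ 6.970e+01 -2.000e-01  8.950e+01  1.768e+02  1.000e-01]
t 26.05 tcp [ 559.5 -154.   220.2] tool y ang 71.16 w 0.717 gf 0.0 f [-0.1  1.1 -0.7]
 d now-frame cm [1.317e+01 4.466e+01 1.000e-02]
 turn rad 0.903 (alt -2.238 ) d after turn cm [4.323e+01 1.730e+01 1.000e-02]
```

```bash
python3 -m crank '[{"x":1.2,"y":4.06,"z":0,"turn":0},{"x":1.2,"y":4.06,"z":0,"turn":0},{"x":1.2,"y":4.06,"z":0,"turn":0},{"x":1.2,"y":4.06,"z":0,"turn":0},{"x":1.2,"y":4.06,"z":0,"turn":0}]'
python3 -m crank '[{"x":1.2,"y":4.06,"z":0,"turn":0},{"x":1.2,"y":4.06,"z":0,"turn":0},{"x":1.2,"y":4.06,"z":0,"turn":0},{"x":1.2,"y":4.06,"z":0,"turn":0},{"x":1.2,"y":4.06,"z":0,"turn":0}]'
python3 -m crank '[{"x":1.2,"y":4.06,"z":0,"turn":0},{"x":0,"y":0,"z":0,"turn":0.129},{"x":0,"y":0,"z":0,"turn":0.129},{"x":0,"y":0,"z":0,"turn":0.129},{"x":0,"y":0,"z":0,"turn":0.129}]'
python3 -m crank '[{"x":0,"y":0,"z":0,"turn":0.129},{"x":0,"y":0,"z":0,"turn":0.129},{"x":0,"y":0,"z":0,"turn":0.129},{"x":0,"y":0,"z":0,"turn":0},{"x":0,"y":0,"z":0,"turn":0}]'
python3 -c "
from h import *
go(579.1,311.2,122,19.4)"
```

```text
time: 26.55
tool_pos: [0.5668, 0.0592, 0.2171]
tool_rot: [-0.002, 0.164, 0.986, -0.0]
contact_force: [0.2, -0.3, 0.3]
gripper_width: 0.749
grasp_force: 0.0
time: 27.05
tool_pos: [0.5756, 0.2704, 0.2169]
tool_rot: [-0.002, 0.164, 0.987, -0.001]
contact_force: [1.5, -1.4, 0.2]
gripper_width: 0.752
grasp_force: 0.0
time: 27.55
tool_pos: [0.5775, 0.3111, 0.2166]
tool_rot: [-0.002, 0.412, 0.911, -0.002]
contact_force: [0.2, -0.6, -0.2]
gripper_width: 0.752
grasp_force: 0.0
time: 28.05
tool_pos: [0.578, 0.311, 0.218]
tool_rot: [-0.001, 0.577, 0.817, -0.001]
contact_force: [0.6, 0.5, -0.1]
gripper_width: 0.751
grasp_force: 0.0
t 28.05 tcp [578. 311. 218.] tool y ang 19.57 w 0.751 gf 0.0 f [ 0.6  0.5 -0.1]
 d now-frame cm [-0.02  0.15  9.6 ]
 turn rad 0.003 (alt -3.139 ) d after turn cm [-0.02  0.15  9.6 ]
```

```bash
python3 -m crank '[{"x":0,"y":0.1,"z":3.5,"turn":0.003},{"x":0,"y":0,"z":3,"turn":0},{"x":0,"y":0,"z":1.8,"turn":0},{"x":0,"y":0,"z":0.9,"turn":0},{"x":0,"y":0,"z":0.4,"turn":0}]'
python3 -m crank '[{"x":0,"y":0,"z":0,"turn":0},{"x":0,"y":0,"z":0,"turn":0},{"x":0,"y":0,"z":0,"turn":0},{"x":0,"y":0,"z":0,"turn":0},{"x":0,"y":0,"z":0,"turn":0}]' 40
python3 -m crank '[{"x":0,"y":0,"z":-1,"turn":0},{"x":0,"y":0,"z":-3,"turn":0},{"x":0,"y":0,"z":-3,"turn":0},{"x":0,"y":0,"z":-2,"turn":0},{"x":0,"y":0,"z":0,"turn":0}]'
python3 -m crank '[{"x":0,"y":0,"z":0,"turn":0},{"x":0,"y":0,"z":0,"turn":0}]'
python3 - <<'E'
from h import *
x,y=tray(8,38);go(x,y,30,-19)
E
```

```text
time: 28.55
tool_pos: [0.5794, 0.3115, 0.1233]
tool_rot: [-0.0, 0.579, 0.816, -0.001]
contact_force: [-0.2, -0.0, 0.2]
gripper_width: 0.756
grasp_force: 0.0
time: 29.05
tool_pos: [0.5803, 0.3119, 0.1255]
tool_rot: [0.001, 0.579, 0.815, 0.001]
contact_force: [0.2, 0.1, 1.8]
gripper_width: 0.562
grasp_force: 62.0
time: 29.55
tool_pos: [0.5817, 0.3125, 0.2196]
tool_rot: [0.002, 0.579, 0.815, 0.003]
contact_force: [-0.5, -1.3, 0.1]
gripper_width: 0.562
grasp_force: 61.9
time: 29.75
tool_pos: [0.5787, 0.3112, 0.2122]
tool_rot: [-0.001, 0.579, 0.815, -0.001]
contact_force: [-0.1, 1.0, -1.3]
gripper_width: 0.565
grasp_force: 61.9
t 29.75 tcp [578.7 311.2 212.2] tool y ang 19.25 w 0.565 gf 61.9 f [-0.1  1.  -1.3]
 d now-frame cm [-41.25 -13.49  18.27]
 turn rad 0.668 (alt -2.474 ) d after turn cm [-40.75  14.95  18.27]
```

```bash
python3 -m crank '[{"x":-4.12,"y":-1.35,"z":0,"turn":0},{"x":-4.12,"y":-1.35,"z":0,"turn":0},{"x":-4.12,"y":-1.35,"z":0,"turn":0},{"x":-4.12,"y":-1.35,"z":0,"turn":0},{"x":-4.12,"y":-1.35,"z":0,"turn":0}]'
python3 -m crank '[{"x":-4.12,"y":-1.35,"z":0,"turn":0},{"x":-4.12,"y":-1.35,"z":0,"turn":0},{"x":-4.12,"y":-1.35,"z":0,"turn":0},{"x":-4.12,"y":-1.35,"z":0,"turn":0},{"x":-4.12,"y":-1.35,"z":0,"turn":0}]'
python3 -m crank '[{"x":0,"y":0,"z":0,"turn":0.1336},{"x":0,"y":0,"z":0,"turn":0.1336},{"x":0,"y":0,"z":0,"turn":0.1336},{"x":0,"y":0,"z":0,"turn":0.1336},{"x":0,"y":0,"z":0,"turn":0.1336}]'
python3 -m crank '[{"x":0,"y":0,"z":4,"turn":0},{"x":0,"y":0,"z":4,"turn":0},{"x":0,"y":0,"z":3,"turn":0},{"x":0,"y":0,"z":3,"turn":0},{"x":0,"y":0,"z":2,"turn":0}]'
python3 -m crank '[{"x":0,"y":0,"z":1,"turn":0},{"x":0,"y":0,"z":0.8,"turn":0},{"x":0,"y":0,"z":0.5,"turn":0},{"x":0,"y":0,"z":0.2,"turn":0},{"x":0,"y":0,"z":0.1,"turn":0}]'
python3 - <<'E'
from h import *
x,y=tray(8,38);go(x,y,30,-19)
E
```

```text
time: 30.25
tool_pos: [0.5827, 0.0933, 0.2121]
tool_rot: [-0.001, 0.579, 0.815, -0.001]
contact_force: [0.0, 1.3, -0.4]
gripper_width: 0.563
grasp_force: 61.9
time: 30.75
tool_pos: [0.5869, -0.1233, 0.2122]
tool_rot: [-0.002, 0.579, 0.815, -0.0]
contact_force: [0.4, 0.1, -0.5]
gripper_width: 0.564
grasp_force: 61.9
time: 31.25
tool_pos: [0.5871, -0.1216, 0.2119]
tool_rot: [-0.002, 0.816, 0.578, -0.001]
contact_force: [-1.1, 0.0, -0.2]
gripper_width: 0.566
grasp_force: 61.9
time: 31.75
tool_pos: [0.5851, -0.1208, 0.0494]
tool_rot: [-0.003, 0.814, 0.581, -0.002]
contact_force: [-0.0, -0.1, -0.3]
gripper_width: 0.566
grasp_force: 61.9
time: 32.25
tool_pos: [0.5886, -0.1219, 0.0296]
tool_rot: [0.0, 0.814, 0.581, 0.0]
contact_force: [-2.9, 1.3, 5.8]
gripper_width: 0.563
grasp_force: 62.4
t 32.25 tcp [ 588.6 -121.9   29.6] tool y ang -19.02 w 0.563 gf 62.4 f [-2.9  1.3  5.8]
 d now-frame cm [-0.15 -0.14 -0.04]
 turn rad -0.0 (alt 3.141 ) d after turn cm [-0.15 -0.14 -0.04]
```

```bash
python3 -m crank '[{"x":0,"y":0,"z":0,"turn":0},{"x":0,"y":0,"z":0,"turn":0},{"x":0,"y":0,"z":0,"turn":0},{"x":0,"y":0,"z":0,"turn":0}]' 64
python3 -m crank '[{"x":0,"y":0,"z":-1,"turn":0},{"x":0,"y":0,"z":-3,"turn":0},{"x":0,"y":0,"z":-4,"turn":-0.143},{"x":0,"y":0,"z":0,"turn":-0.143},{"x":0,"y":0,"z":0,"turn":-0.143}]' 75
python3 -m crank '[{"x":0,"y":0,"z":0,"turn":-0.143},{"x":0,"y":0,"z":0,"turn":-0.143},{"x":0,"y":0,"z":0,"turn":-0.143},{"x":0,"y":0,"z":0,"turn":-0.143},{"x":0,"y":0,"z":0,"turn":-0.143}]'
python3 -m crank '[{"x":0,"y":0,"z":0,"turn":-0.143},{"x":0,"y":0,"z":0,"turn":-0.143},{"x":0,"y":0,"z":0,"turn":-0.14},{"x":0,"y":0,"z":0,"turn":0},{"x":0,"y":0,"z":0,"turn":0}]'
python3 - <<'E'
from h import *
wrist(save='pics/w8.png');x,y=tray(3,54);go(x,y,18,71);print(totray(np.array(manip.state()['tool_pos'])*1000))
E
```

```text
time: 32.65
tool_pos: [0.5883, -0.1219, 0.0286]
tool_rot: [0.0, 0.814, 0.581, 0.0]
contact_force: [0.3, -0.7, 0.4]
gripper_width: 0.639
grasp_force: 0.0
time: 33.15
tool_pos: [0.5897, -0.1224, 0.1118]
tool_rot: [0.002, 0.67, 0.743, 0.001]
contact_force: [0.0, -0.1, -0.4]
gripper_width: 0.749
grasp_force: 0.0
time: 33.65
tool_pos: [0.5883, -0.1219, 0.1092]
tool_rot: [0.0, 0.368, 0.93, 0.0]
contact_force: [0.1, 0.6, 0.4]
gripper_width: 0.754
grasp_force: 0.0
time: 34.15
tool_pos: [0.5883, -0.1219, 0.1089]
tool_rot: [0.0, 0.167, 0.986, -0.0]
contact_force: [0.3, -1.0, 0.5]
gripper_width: 0.752
grasp_force: 0.0
  px [279. 112.] 12158 tray xy hull [-62.6   0.6] area 6449 rect [-62.6   0.3  28.5 229.2   0. ]
  px [342. 210.] 3179 tray xy hull [ 9.6 54.8] area 1763 rect [ 9.  54.9 44.3 50.6 89.2]
  px [207. 259.] 2001 tray xy hull [ 55.1 -56.4] area 2042 rect [ 55.9 -59.5  32.8  81.6  47.1]
  px [306. 288.] 6931 tray xy hull [78.1 26. ] area 7677 rect [ 69.8  31.9 114.3  90.4  89.5]
t 34.2 tcp [ 588.2 -121.9  108.8] tool y ang 70.79 w 0.75 gf 0.0 f [ 0.8  0.3 -0.7]
 d now-frame cm [0.6  1.45 9.08]
 turn rad -0.004 (alt 3.138 ) d after turn cm [0.6  1.46 9.08]
(np.float64(8.936350728163859), np.float64(39.44097958801733))
```

```bash
python3 -m crank '[{"x":0.6,"y":1.54,"z":2,"turn":-0.004},{"x":0,"y":0,"z":3,"turn":0},{"x":0,"y":0,"z":2.5,"turn":0},{"x":0,"y":0,"z":1.4,"turn":0},{"x":0,"y":0,"z":0,"turn":0}]'
python3 -m crank '[{"x":0,"y":0,"z":0,"turn":0},{"x":0,"y":0,"z":0,"turn":0},{"x":0,"y":0,"z":0,"turn":0},{"x":0,"y":0,"z":0,"turn":0},{"x":0,"y":0,"z":0,"turn":0}]' 35
python3 -m crank '[{"x":0,"y":-0.3,"z":0,"turn":0},{"x":0,"y":-0.4,"z":0,"turn":0},{"x":0,"y":-0.35,"z":0,"turn":0},{"x":0,"y":0,"z":0,"turn":0},{"x":0,"y":0,"z":0,"turn":0}]'
python3 -c "
from h import *
x,y=tray(3,44.3);go(x,y,18,71)"
```

```text
time: 34.7
tool_pos: [0.5856, -0.1048, 0.0169]
tool_rot: [-0.002, 0.164, 0.986, 0.0]
contact_force: [0.0, -0.1, -0.3]
gripper_width: 0.75
grasp_force: 0.0
time: 35.2
tool_pos: [0.5888, -0.1058, 0.0212]
tool_rot: [0.002, 0.164, 0.987, -0.0]
contact_force: [-0.9, -0.7, 5.4]
gripper_width: 0.503
grasp_force: 62.3
time: 35.7
tool_pos: [0.5856, -0.1154, 0.0212]
tool_rot: [0.002, 0.164, 0.987, 0.0]
contact_force: [0.8, 1.1, 5.3]
gripper_width: 0.504
grasp_force: 62.4
t 35.7 tcp [ 585.6 -115.4   21.2] tool y ang 71.16 w 0.504 gf 62.4 f [0.8 1.1 5.3]
 d now-frame cm [ 0.14 -0.04  0.32]
 turn rad 0.003 (alt -3.139 ) d after turn cm [ 0.14 -0.04  0.32]
```

Good. I release, back off, and cradle-push this one in.

```bash
python3 -m crank '[{"x":0,"y":0,"z":0,"turn":0},{"x":0,"y":0,"z":0,"turn":0},{"x":0,"y":0,"z":0,"turn":0}]' 58
python3 -m crank '[{"x":0,"y":0,"z":-2.5,"turn":0},{"x":0,"y":0,"z":-2.5,"turn":0},{"x":3.1,"y":0,"z":0,"turn":0},{"x":0,"y":0,"z":0,"turn":0},{"x":0,"y":0,"z":0,"turn":0}]'
python3 -m crank '[{"x":0,"y":0,"z":0,"turn":0},{"x":0,"y":0,"z":0,"turn":0},{"x":0,"y":0,"z":0,"turn":0}]' 30
python3 -c "
from h import *
wrist();x,y=tray(-27,44.2);go(x,y,21,71)"
```

```text
time: 36.0
tool_pos: [0.5835, -0.1151, 0.0188]
tool_rot: [-0.001, 0.164, 0.987, 0.0]
contact_force: [0.1, -0.1, 0.3]
gripper_width: 0.579
grasp_force: 0.0
time: 36.5
tool_pos: [0.5541, -0.105, 0.0688]
tool_rot: [-0.0, 0.164, 0.987, 0.0]
contact_force: [-0.4, -0.9, 0.7]
gripper_width: 0.578
grasp_force: 0.0
time: 36.8
tool_pos: [0.5551, -0.1054, 0.0692]
tool_rot: [-0.0, 0.164, 0.987, 0.0]
contact_force: [0.3, 0.2, -0.2]
gripper_width: 0.296
grasp_force: 0.0
  px [271. 176.] 16077 tray xy hull [-63.3  -0.1] area 6474 rect [-6.330e+01  1.000e-01  2.295e+02  2.850e+01  8.990e+01]
  px [322. 283.] 2877 tray xy hull [10.  44.6] area 1499 rect [ 9.6 42.7 52.8 37.   6.9]
t 36.85 tcp [ 555.1 -105.4   69.2] tool y ang 71.16 w 0.299 gf 0.0 f [ 0.6 -0.4 -0.4]
 d now-frame cm [-0.08 -0.    4.82]
 turn rad 0.003 (alt -3.139 ) d after turn cm [-0.08 -0.    4.82]
```

```bash
python3 -m crank '[{"x":0,"y":0,"z":2.5,"turn":0},{"x":0,"y":0,"z":1.8,"turn":0},{"x":0,"y":0,"z":0.5,"turn":0},{"x":0,"y":0,"z":0,"turn":0},{"x":-0.6,"y":0,"z":0,"turn":0}]'
python3 -m crank '[{"x":-0.6,"y":0,"z":0,"turn":0},{"x":-0.6,"y":0,"z":0,"turn":0},{"x":-0.6,"y":0,"z":0,"turn":0},{"x":-0.6,"y":0,"z":0,"turn":0},{"x":-0.6,"y":0,"z":0,"turn":0}]'
python3 -m crank '[{"x":-0.5,"y":0,"z":0,"turn":0},{"x":-0.4,"y":0,"z":0,"turn":0},{"x":-0.2,"y":0,"z":0,"turn":0},{"x":-0.1,"y":0,"z":0,"turn":0},{"x":0,"y":0,"z":0,"turn":0}]'
python3 -m crank '[{"x":-0.15,"y":0,"z":0,"turn":0},{"x":0,"y":0,"z":0,"turn":0}]'
python3 -c "
from h import *
x,y=tray(21.5,44.2);go(x,y,21,71)"
```

```text
time: 37.35
tool_pos: [0.5608, -0.1072, 0.022]
tool_rot: [0.0, 0.164, 0.987, -0.0]
contact_force: [-0.4, 0.1, -0.4]
gripper_width: 0.298
grasp_force: 0.0
time: 37.85
tool_pos: [0.5888, -0.1167, 0.0211]
tool_rot: [-0.001, 0.164, 0.987, 0.0]
contact_force: [-0.1, -0.3, 0.9]
gripper_width: 0.302
grasp_force: 0.1
time: 38.35
tool_pos: [0.6003, -0.1208, 0.0214]
tool_rot: [0.0, 0.164, 0.987, -0.0]
contact_force: [-0.8, -0.5, 0.9]
gripper_width: 0.302
grasp_force: 0.0
time: 38.55
tool_pos: [0.601, -0.1212, 0.0212]
tool_rot: [-0.001, 0.164, 0.987, -0.0]
contact_force: [-3.1, -0.5, 1.9]
gripper_width: 0.301
grasp_force: 1.2
t 38.55 tcp [ 601.  -121.2   21.2] tool y ang 71.16 w 0.301 gf 1.2 f [-3.1 -0.5  1.9]
 d now-frame cm [-0.07 -0.01  0.02]
 turn rad 0.003 (alt -3.139 ) d after turn cm [-0.07 -0.01  0.02]
```

```bash
python3 -m crank '[{"x":-0.1,"y":0,"z":0,"turn":0},{"x":0,"y":0,"z":0,"turn":0},{"x":2.5,"y":0,"z":0,"turn":0},{"x":0,"y":0,"z":-4,"turn":0},{"x":0,"y":0,"z":-4,"turn":0}]'
python3 -m crank '[{"x":4,"y":-2.2,"z":0,"turn":0},{"x":4,"y":-2.2,"z":0,"turn":0},{"x":1.4,"y":0,"z":0,"turn":0},{"x":0,"y":0,"z":0,"turn":0},{"x":0,"y":0,"z":0,"turn":0}]'
python3 -c "
from h import *
wrist(amin=300,save='pics/w9.png');x,y=tray(-98,0);go(x,y,24,71)"
```

```text
time: 39.05
tool_pos: [0.5768, -0.1127, 0.0999]
tool_rot: [-0.002, 0.164, 0.987, 0.0]
contact_force: [0.6, -0.2, 0.9]
gripper_width: 0.301
grasp_force: 0.0
time: 39.55
tool_pos: [0.4765, -0.125, 0.1019]
tool_rot: [0.001, 0.164, 0.987, -0.0]
contact_force: [0.6, -0.6, 0.3]
gripper_width: 0.298
grasp_force: 0.0
  px [260. 251.] 5015 tray xy hull [-64.1 -46.2] area 4040 rect [-6.400e+01 -4.440e+01  2.970e+01  1.407e+02  1.000e-01]
  px [418. 250.] 3143 tray xy hull [-64.8  74.5] area 2312 rect [-64.2  71.1  29.7  87.7   0.2]
t 39.6 tcp [ 476.8 -125.1  102. ] tool y ang 71.17 w 0.297 gf 0.0 f [0.8 0.4 0. ]
 d now-frame cm [ 0.28 -0.01  7.8 ]
 turn rad 0.003 (alt -3.139 ) d after turn cm [ 0.28 -0.01  7.8 ]
```

```bash
python3 -m crank '[{"x":0.3,"y":0,"z":3,"turn":0.003},{"x":0,"y":0,"z":3,"turn":0},{"x":0,"y":0,"z":1.8,"turn":0},{"x":0,"y":0,"z":0,"turn":0},{"x":-0.6,"y":0,"z":0,"turn":0}]'
python3 -m crank '[{"x":-0.8,"y":0,"z":0,"turn":0},{"x":-0.8,"y":0,"z":0,"turn":0},{"x":-0.8,"y":0,"z":0,"turn":0},{"x":-0.8,"y":0,"z":0,"turn":0},{"x":-0.8,"y":0,"z":0,"turn":0}]'
python3 -m crank '[{"x":-0.8,"y":0,"z":0,"turn":0},{"x":-0.8,"y":0,"z":0,"turn":0},{"x":-0.8,"y":0,"z":0,"turn":0},{"x":-0.4,"y":0,"z":0,"turn":0},{"x":0,"y":0,"z":0,"turn":0}]'
python3 -c "
from h import *
x,y=tray(-14,0);go(x,y,24,71)"
```

```text
time: 40.1
tool_pos: [0.4791, -0.1257, 0.0234]
tool_rot: [-0.0, 0.165, 0.986, 0.0]
contact_force: [-0.5, 0.1, 0.0]
gripper_width: 0.303
grasp_force: 0.0
time: 40.6
tool_pos: [0.5174, -0.1391, 0.0239]
tool_rot: [0.0, 0.165, 0.986, -0.0]
contact_force: [-3.2, 1.6, 2.7]
gripper_width: 0.296
grasp_force: 1.8
time: 41.1
tool_pos: [0.5438, -0.1484, 0.0233]
tool_rot: [0.001, 0.165, 0.986, -0.0]
contact_force: [0.7, -0.5, 0.8]
gripper_width: 0.298
grasp_force: 0.0
t 41.1 tcp [ 543.8 -148.4   23.3] tool y ang 70.98 w 0.298 gf 0.0 f [ 0.7 -0.5  0.8]
 d now-frame cm [-1.04  0.01 -0.07]
 turn rad -0.0 (alt 3.141 ) d after turn cm [-1.04  0.01 -0.07]
```

```bash
python3 -m crank '[{"x":-0.3,"y":0,"z":0,"turn":0},{"x":-0.3,"y":0,"z":0,"turn":0},{"x":-0.2,"y":0,"z":0,"turn":0},{"x":-0.1,"y":0,"z":0,"turn":0},{"x":0,"y":0,"z":0,"turn":0}]'
python3 -m crank '[{"x":-0.1,"y":0,"z":0,"turn":0},{"x":-0.1,"y":0,"z":0,"turn":0}]'
python3 -m crank '[{"x":-0.1,"y":0,"z":0,"turn":0},{"x":0,"y":0,"z":0,"turn":0}]'
```

```text
time: 41.6
tool_pos: [0.5513, -0.151, 0.0232]
tool_rot: [0.0, 0.165, 0.986, -0.0]
contact_force: [-2.0, 0.5, 0.7]
gripper_width: 0.3
grasp_force: 1.0
time: 41.8
tool_pos: [0.553, -0.1515, 0.0232]
tool_rot: [-0.0, 0.165, 0.986, -0.0]
contact_force: [-3.8, -0.4, 0.7]
gripper_width: 0.303
grasp_force: 1.5
time: 42.0
tool_pos: [0.5535, -0.1517, 0.0232]
tool_rot: [-0.001, 0.165, 0.986, 0.0]
contact_force: [-5.2, 0.2, 2.4]
gripper_width: 0.301
grasp_force: 2.7
```

```bash
python3 -m crank '[{"x":-0.1,"y":0,"z":0,"turn":0},{"x":0,"y":0,"z":0,"turn":0}]'
python3 -m crank '[{"x":-0.15,"y":0,"z":0,"turn":0},{"x":0,"y":0,"z":0,"turn":0}]'
python3 -m crank '[{"x":-0.15,"y":0,"z":0,"turn":0},{"x":0,"y":0,"z":0,"turn":0}]'
```

```text
time: 42.2
tool_pos: [0.5536, -0.1517, 0.0232]
tool_rot: [-0.002, 0.165, 0.986, 0.0]
contact_force: [-7.8, 1.6, 5.8]
gripper_width: 0.306
grasp_force: 4.5
time: 42.4
tool_pos: [0.5537, -0.1518, 0.0232]
tool_rot: [-0.004, 0.165, 0.986, 0.001]
contact_force: [-14.4, 3.0, 10.7]
gripper_width: 0.3
grasp_force: 7.3
time: 42.6
tool_pos: [0.5538, -0.1518, 0.0232]
tool_rot: [-0.006, 0.165, 0.986, 0.001]
contact_force: [-19.6, 3.9, 15.4]
gripper_width: 0.302
grasp_force: 10.2
```

Firm stop. I back off and look from above.

```bash
python3 -m crank '[{"x":0.8,"y":0,"z":0,"turn":0},{"x":1.5,"y":0,"z":0,"turn":0},{"x":0,"y":0,"z":-4,"turn":0},{"x":0,"y":0,"z":-4,"turn":0},{"x":0,"y":0,"z":-5,"turn":0}]'
python3 -m crank '[{"x":0,"y":0,"z":-5,"turn":0},{"x":-4,"y":0,"z":0,"turn":0},{"x":0,"y":0,"z":0,"turn":0},{"x":0,"y":0,"z":0,"turn":0},{"x":0,"y":0,"z":0,"turn":0}]' 30
python3 - <<'E'
from h import *
wrist(amin=300,save='pics/w10.png')
for n in ['top','scene']:
    p,d=manip.grab_frame(n);W=cloud(n,d)*1000
    m=(abs(W[...,2]-44)<4)
    D=np.stack([(W[...,:2]-G0)@tx+88.6,(W[...,:2]-G0)@ty],-1)
    m&=(abs(D[...,0])<125)&(abs(D[...,1])<125)
    print(n)
    for c,k,Q in comps(m,D,200): R=cv2.minAreaRect(Q.astype(np.float32));print(c,k,np.round([*R[0],*R[1],R[2]],1))
E
```

```text
time: 43.1
tool_pos: [0.5358, -0.1452, 0.1535]
tool_rot: [-0.0, 0.165, 0.986, 0.0]
contact_force: [1.2, -0.3, 0.5]
gripper_width: 0.299
grasp_force: 0.0
time: 43.6
tool_pos: [0.5735, -0.1583, 0.2023]
tool_rot: [-0.001, 0.165, 0.986, 0.0]
contact_force: [0.3, 0.0, 0.8]
gripper_width: 0.299
grasp_force: 0.0
  px [321. 211.] 13751 tray xy hull [51.7 -0.3] area 24037 rect [ 5.570e+01 -1.000e-01  2.290e+02  1.188e+02  8.990e+01]
top
[382. 174.] 305 [ 17.4 -39.1 118.9  36.1  87.3]
scene
[252. 224.] 2157 [ 5.510e+01 -8.000e-01  1.183e+02  2.305e+02  1.000e-01]
```

View pics/w10.png

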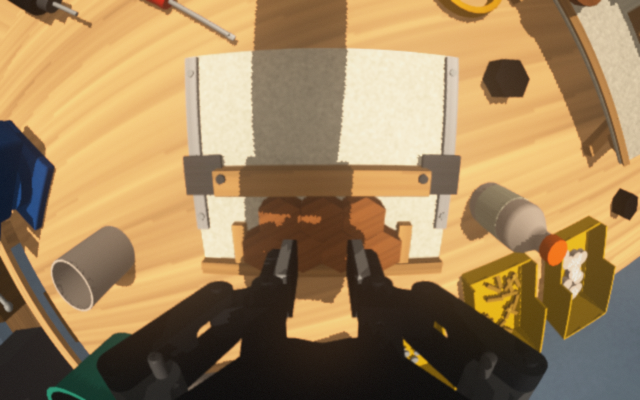

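The view shows the three blocks tight in the notches (around (283–365, 212)) with the caul against them at (322,180). The measured depth from fence to caul back is within about 1–2 mm of the ideal 117 mm. I'm handing in.

```bash
python3 -c "
from plant import manip
print(manip.job_done())"
```

```text
the job is handed in; nothing more can be done
None
```

The three blocks sit tight in the notches with the caul against them. I handed the job in at about 44 s, but it returned no verdict, so I don't know whether it passed.

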